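Empty the discard pans into the sharps bin and hang them on the crowded rack

ROBOT

A 7-joint arm with a two-finger parallel gripper is mounted at the origin on the work surface; the furniture and walls round the work are solid. World frame = base frame: x ahead of the robot, y to its left, z up, the work surface at z = 0. Lengths are in m, angles in degrees, forces in N, time in s.
With the tool pointing down it reaches from about 0.425 to 0.875 m from the base axis. Payload 4.7 kg.
Tool frame: the origin (TCP) lies at the very end of the fingers, on their centre line; the grasp point (between the pads) lies 19 mm behind it; z points along the fingers, y is the line along which they close (so a half turn about z gives the same grasp; the last joint's range is limited). The gripper opens to 87 mm and grips with 3 to 60 N. Pads are 19 mm wide; open, the fingers measure 117 mm over their backs; the gripper's body (75 mm by 190 mm) begins 51 mm behind the grasp point.
Start: joints at [-45.487, 18.392, -4.016, 83.108, 1.295, 78.541, -3.26], TCP at [0.449, 0.47, 0.223] pointing down, gripper open.
Joint ranges: [-163.93, 163.93], [-17.29, 119.83], [-79.2, 71.16], [3.27, 140.29], [-89.18, 269.18], [5.43, 117.66], [-154.24, 154.24]. Speed limits (degrees/s): [147.25, 147.25, 180, 180, 180, 180, 180].

INTERFACE

Orientations are given as [roll, pitch, yaw] about the fixed x, y, z axes, in that order (R = Rz(yaw) Ry(pitch) Rx(roll)).
In Python, from cell import telemetry, cams, env gives the robot as it stands.
- The arm moves only by the tool arm_command, never from a script. Its argument "series" is text: rows parted by semicolons, each of 5 numbers parted by spaces: the shift along the tool's x, y, z in mm, then the turn about the tool's z in rad, then the closure in counts, from 0 (fully open) to 255 (shut). A call has 1 to 20 rows; each row shifts and turns the commanded pose from where the row before left it, along the tool's axes as they then stand; what a row does not reach is not made up. A row lasts 1/12 s, in which the tool goes at most 41.7 mm and 7.16 degrees, less where a joint would pass 70% of its speed; a pose out of reach is approached as far as the arm can. A call is refused whole if a number of a shift passes 41.7 or a number of a turn 0.125, either way. A call with a gripper value outside its range is refused whole. The fingers move at their own pace and stop on an object; "squeeze" is the grip in N (left out, the last holds). Time passes only in rows, so rows that do not move let the fingers close. It gives the time, the measured TCP pose, the force, the opening and the grip force at its end, in the units of the state.
- telemetry.get_obs(): the state, without advancing time (a new reading comes with each control period).
- cams.read_camera(name): name is "side" or "top" or "wrist"; returns the picture (400x640x3 uint8, blue, green, red); there is no depth.
- cams.calibration(name): a dict with "K" (3x3 intrinsics, pixels), "origin" and "rotation" of the camera in the world; the wrist camera has in their place "hand_eye" (4x4, takes a point from camera to tool coordinates, whose origin is the TCP and whose axes are the flange's). Camera axes: x right, y down, z forward; pixel columns grow to the right and rows downward; lengths in m; the calibration is good to about 2 mm. A picture is of the moment at which its call begins: read the wrist's pose just before it. calibration takes no time and is no camera call.
- env.sign_off(): hands the job in; it is judged then, once.
The state is a dict: "time_s": time; "qpos": joint angles; "joint_velocities": joint speeds; "effort": joint torques, N m; "tool_pos": TCP position; "tool_rot": TCP orientation; "force": force on the tool from outside, world axes, zero at the start; "wrist_torque": the same for the moment, N m; "grip_width": finger opening in m; "grasp_force": force on a finger pad.
Only numpy, scipy, OpenCV 4.12 (cv2) and the standard library are available. Lean on these libraries where they do the work, as an engineer would, in place of code of your own. Each camera call takes 0.05 s, during which the arm holds its last target. There are 200 camera calls.

TASK

Clear away the discard pans that stand on the bench: tip them out over the open yellow bin, nose down, so that every used vial ends up in the bin (pick up any that lands on the bench). Hang every emptied pan by the hole in its handle on a free hook of the steel rack, nose to the front, slid home so that the handle leans on the rack's bars; a pan that is empty from the start need only be hung. Do not knock or push the tools that already hang there.

Things in the scene. Friction and masses are not known exactly. Their poses are not given: they have to be found in the camera images.
- pan_a: One of three alike steel discard pans with an upright handle, 0.14-0.22 kg. Origin: underside, at the foot of the handle's back face, mid width. z: up the handle, -x: to the nose, y: across. 58 mm wide (inside 53), x from 0 to -118 mm (nose). Floor 3 mm, its last 30 mm rise by 7 degrees to the open nose; side walls 28 mm, back wall 34 mm high.
- pan_b: A pan like pan_a. The handle of every pan: steel strip, x -5 to 0, y -12 to 12, up to z 144 mm; a black grip sleeve, 26 mm wide (y), 13 mm thick (x -9 to 4), covers z 52 to 108 mm: grasp it from above at about z 92 mm, fingers closing along y. Hanging hole through the strip along x, above the sleeve: 13 mm wide, z 116 to 134 mm.
- pan_c: A pan like pan_a. The vials slide lengthwise on the bare steel of every pan once the floor is tilted by some 20 degrees, and leave over the turned-up nose at 35 or more; 50 to 55 empties it quickly.
- pan_a_mid (a point): Middle of the inner floor of pan_a (x -60, z 3 mm in its frame).
- pan_b_mid (a point): Middle of the inner floor of pan_b (x -60, z 3 mm in its frame).
- pan_c_mid (a point): Middle of the inner floor of pan_c (x -60, z 3 mm in its frame).
- rack: Fixed steel hook rack, 370 mm wide (y), 180 mm high. Origin on the bench below the bars' front, mid width; -x is its front. Two bars, 12 mm thick, fronts at x 0, axes at z 170 and 80 mm, posts at y -172 and 172. Five hooks along y: straight pegs, 6 mm thick, that leave the upper bar's axis sloping up to the front at 25 degrees; tips at x -35, z 189 mm.
- hook_0 (a point): Marks hook 0 of the rack: the point below it where the origin of a tool lies that hangs fully home on it (rack x 0, y -148, z 45 mm). Such a tool is upright, its back against both bars, its axes parallel to the rack's, the upper edge of its hanging hole on the peg at z 179 mm.
- hook_1 (a point): Marks hook 1 of the rack: the point below it where the origin of a tool lies that hangs fully home on it (rack x 0, y -74, z 45 mm). Such a tool is upright, its back against both bars, its axes parallel to the rack's, the upper edge of its hanging hole on the peg at z 179 mm.
- hook_2 (a point): Marks hook 2 of the rack: the point below it where the origin of a tool lies that hangs fully home on it (rack x 0, y 0, z 45 mm). Such a tool is upright, its back against both bars, its axes parallel to the rack's, the upper edge of its hanging hole on the peg at z 179 mm.
- hook_3 (a point): Marks hook 3 of the rack: the point below it where the origin of a tool lies that hangs fully home on it (rack x 0, y 74, z 45 mm). Such a tool is upright, its back against both bars, its axes parallel to the rack's, the upper edge of its hanging hole on the peg at z 179 mm.
- hook_4 (a point): Marks hook 4 of the rack: the point below it where the origin of a tool lies that hangs fully home on it (rack x 0, y 148, z 45 mm). Such a tool is upright, its back against both bars, its axes parallel to the rack's, the upper edge of its hanging hole on the peg at z 179 mm.
- hung_0: A pan just like the loose ones, empty, hanging loosely on hook 0 from the start (absent if hook 0 is free); leave it alone. Origin and axes as on the pans.
- hung_1: A bench squeegee with the same handle and a 56 mm wide rubber blade, hanging loosely on hook 1 from the start (absent if hook 1 is free); leave it alone. Origin and axes as on the pans.
- hung_2: A pan just like the loose ones, empty, hanging loosely on hook 2 from the start (absent if hook 2 is free); leave it alone. Origin and axes as on the pans.
- hung_3: A bench squeegee with the same handle and a 56 mm wide rubber blade, hanging loosely on hook 3 from the start (absent if hook 3 is free); leave it alone. Origin and axes as on the pans.
- hung_4: A pan just like the loose ones, empty, hanging loosely on hook 4 from the start (absent if hook 4 is free); leave it alone. Origin and axes as on the pans.
- bin: Open yellow sharps bin, 212 x 272 mm over the rim, 133 mm high, 0.5 kg, loose on the bench. Origin: centre of the underside; x across its shorter side, z up. Inside 166 mm (x) by 226 mm (y), floor at z 2 mm, walls 15 mm thick up to z 130 mm.
- vial_a0: Used glass sample vial with a white cap (may be absent), 76 mm long, body 22 mm and cap 24 mm thick, 12 g; at the start it lies lengthwise in pan_a, cap to the nose. Origin: centre of its bottom end; z runs along it to the cap.
- vial_a1: Used glass sample vial with a white cap (may be absent), 71 mm long, body 22 mm and cap 24 mm thick, 12 g; at the start it lies lengthwise in pan_a, cap to the nose. Origin: centre of its bottom end; z runs along it to the cap.
- vial_b0: Used glass sample vial with a white cap (may be absent), 76 mm long, body 22 mm and cap 24 mm thick, 12 g; at the start it lies lengthwise in pan_b, cap to the nose. Origin: centre of its bottom end; z runs along it to the cap.
- vial_b1: Used glass sample vial with a white cap (may be absent), 71 mm long, body 22 mm and cap 24 mm thick, 12 g; at the start it lies lengthwise in pan_b, cap to the nose. Origin: centre of its bottom end; z runs along it to the cap.
- vial_c0: Used glass sample vial with a white cap (may be absent), 76 mm long, body 22 mm and cap 24 mm thick, 12 g; at the start it lies lengthwise in pan_c, cap to the nose. Origin: centre of its bottom end; z runs along it to the cap.
- vial_c1: Used glass sample vial with a white cap (may be absent), 71 mm long, body 22 mm and cap 24 mm thick, 12 g; at the start it lies lengthwise in pan_c, cap to the nose. Origin: centre of its bottom end; z runs along it to the cap.

How it is judged:
By the outcome, as a careful person would: the job done as asked, in the order asked, and still so for the second after the job is handed in, with the robot touching nothing.
Of hung_0, hung_1, hung_2, hung_3, hung_4 only 2 to 2 are there at a start; the rules pass over those that are not, and their reading is None.
Of vial_a0, vial_a1, vial_b0, vial_b1, vial_c0, vial_c1 only 3 to 6 are there at a start; the rules pass over those that are not, and their reading is None.
At some moment in a run one of bin, vial_a0, vial_b1, vial_c0 may be knocked a few centimetres aside while the robot is not near it.
It also fails if it takes over 210 s, if anything falls off the work surface, if the arm or the gripper's body presses on something with over 40 N, if the wrist force passes 120 N, or if a joint passes its speed limit or range.

## Working session

There is one attempt and no reset: what is moved stays moved. The work goes in short steps, Python scripts to look and compute and a tool call to move; the robot and the scene stay as the last step left them, time stands still between calls to the robot, and variables do not carry over. Pictures are saved under pics/ and viewed, at most 14 in all, crops included, and the job is handed in when it is done.

Besides the shell and the picture viewer there is one more tool, called after "Call:" as name(argument=value, ...) on one line, values as JSON. arm_command: Moves the arm, as the interface text tells. Its arguments: {"type":"object","properties":{"series":{"type":"string"},"squeeze":{"type":"number"}},"required":["series"]}

```bash
ls; mkdir -p pics; python3 - <<'E'
from cell import telemetry,cams,env
import cv2,numpy as np
o=telemetry.get_obs();print({k:np.round(v,3).tolist() for k,v in o.items()})
for n in("side","top","wrist"):
    cv2.imwrite(f"pics/{n}0.png",cams.read_camera(n))
    c=cams.calibration(n);print(n,{k:np.round(v,4).tolist() for k,v in c.items()})
E
```

```text
pics
{'time_s': 0.0, 'qpos': [-45.487, 18.44, -4.017, 83.174, 1.295, 78.54, -3.26], 'joint_velocities': [-0.025, 0.05, -0.006, -0.014, 0.045, -0.106, 0.002], 'effort': [0.0, -49.13, -0.404, -31.252, -0.064, 0.044, 0.0], 'tool_pos': [0.449, 0.469, 0.221], 'tool_rot': [-179.892, 0.005, 136.298], 'force': [-0.96, 0.695, -0.411], 'wrist_torque': [-0.073, -0.005, -0.026], 'grasp_force': 0.0, 'grip_width': 0.087}
side {'K': [[397.4787, 0.0, 323.7481], [0.0, 397.4787, 199.1856], [0.0, 0.0, 1.0]], 'origin': [0.8005, 0.4227, 1.0652], 'rotation': [-149.9263, -0.5348, 140.4441]}
top {'K': [[443.3726, 0.0, 321.6485], [0.0, 443.3726, 202.9237], [0.0, 0.0, 1.0]], 'origin': [0.1797, -0.0149, 1.3088], 'rotation': [-168.213, -0.2696, -85.2641]}
wrist {'K': [[312.1613, 0.0, 318.0748], [0.0, 312.1613, 203.3619], [0.0, 0.0, 1.0]], 'hand_eye': [[-0.0003, -0.9592, -0.2827, 0.0767], [1.0, -0.0, -0.0011, 0.0], [0.0011, -0.2827, 0.9592, -0.1623], [0.0, 0.0, 0.0, 1.0]]}
```

View pics/top0.png

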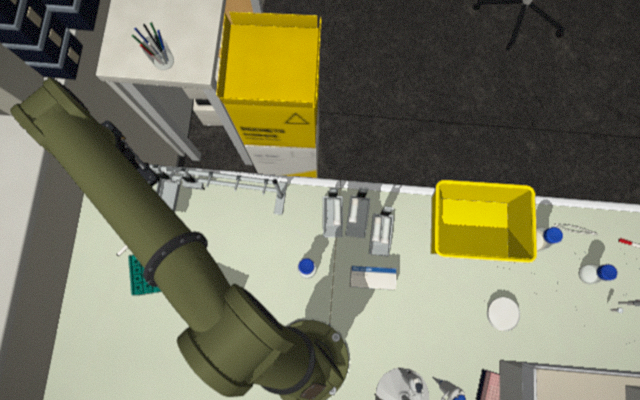

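View pics/side0.png

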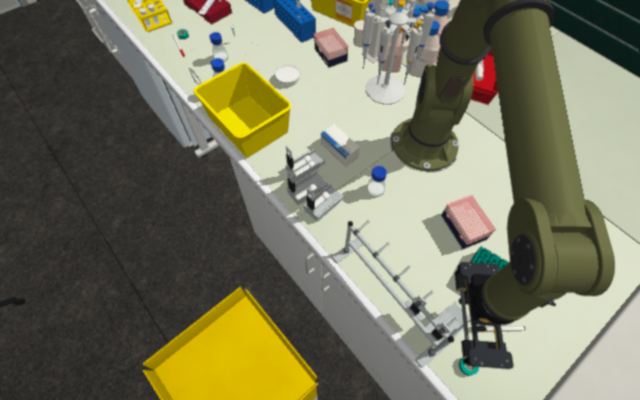

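```bash
cat > h.py <<'E'
from cell import telemetry,cams,env
import cv2,numpy as np
from scipy.spatial.transform import Rotation as R
def rot(rpy): return R.from_euler('xyz',rpy,degrees=True).as_matrix()
def tool(o=None):
    o=o or telemetry.get_obs(); return rot(o['tool_rot']),np.array(o['tool_pos'])
def cam(n,o=None):
    c=cams.calibration(n)
    if n=='wrist':
        Rt,p=tool(o);H=np.array(c['hand_eye']);return c['K'],Rt@H[:3,:3],Rt@H[:3,3]+p
    return c['K'],rot(c['rotation']),np.array(c['origin'])
def proj(n,P,o=None):
    K,Rc,t=cam(n,o);q=(np.atleast_2d(P)-t)@Rc@np.array(K).T;return q[:,:2]/q[:,2:]
def ray(n,uv,o=None):
    K,Rc,t=cam(n,o);d=Rc@np.linalg.solve(K,[uv[0],uv[1],1]);return t,d/np.linalg.norm(d)
def onz(n,uv,z,o=None):
    t,d=ray(n,uv,o);return t+d*(z-t[2])/d[2]
def tri(rays):
    A=sum(np.eye(3)-np.outer(d,d) for t,d in rays);b=sum((np.eye(3)-np.outer(d,d))@t for t,d in rays)
    return np.linalg.solve(A,b)
def snap(n,f):
    o=telemetry.get_obs();im=cams.read_camera(n);cv2.imwrite(f'pics/{f}.png',im);return im,o
def crop(im,x0,x1,y0,y1,s,f):
    c=cv2.resize(im[y0:y1,x0:x1],None,fx=s,fy=s,interpolation=cv2.INTER_CUBIC);cv2.imwrite(f'pics/{f}.png',c)
E
python3 - <<'E'
from h import *
t=cv2.imread('pics/top0.png');s=cv2.imread('pics/side0.png')
crop(t,150,410,160,290,3,'topc');crop(s,270,470,130,380,2.4,'sidec')
for uv in[(435,190),(535,200),(333,200),(333,235),(382,250),(357,230)]:print(uv,onz('top',uv,.13 if uv[0]>400 else 0.0).round(3))
E
```

```text
(435, 190) [ 0.487 -0.306  0.13 ]
(535, 200) [ 0.482 -0.579  0.13 ]
(333, 200) [ 0.464 -0.032  0.   ]
(333, 235) [ 0.358 -0.04   0.   ]
(382, 250) [ 0.326 -0.188  0.   ]
(357, 230) [ 0.379 -0.11   0.   ]
```

View pics/topc.png

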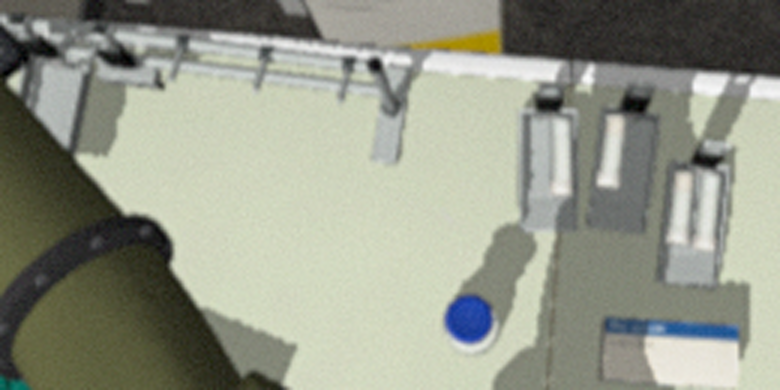

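View pics/sidec.png

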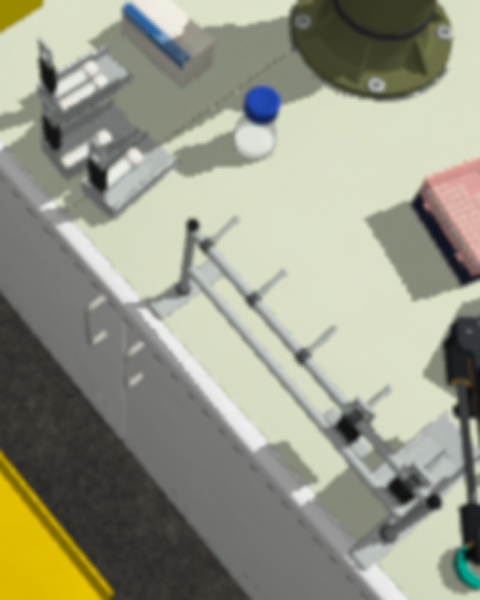

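Call:
arm_command(series="0 0 -8 0.119 0;0 0 -8 0.119 0;0 0 -8 0.119 0;0 0 -8 0.119 0;0 0 -8 0.119 0;0 0 -8 0.119 0;0 0 -8 0.119 0;0 0 -8 0.119 0;0 0 -8 0.119 0;0 0 -8 0.119 0;0 0 -8 0.119 0;0 0 -8 0.119 0;0 0 -8 0.119 0;0 0 -8 0.119 0;0 0 -8 0.119 0;0 0 -8 0.119 0;0 0 -8 0.119 0;0 0 -8 0.119 0;0 0 -8 0.119 0;0 0 -8 0.119 0", squeeze=40)

```text
time_s: 1.82
tool_pos: [0.449, 0.4698, 0.3825]
tool_rot: [180.0, 0.0, -0.4]
force: [-0.2, -0.1, -0.6]
grip_width: 0.0868
grasp_force: 0.0
```

Call:
arm_command(series="2 35 0 0 0;2 35 0 0 0;2 35 0 0 0;2 35 0 0 0;2 35 0 0 0;2 35 0 0 0;2 35 0 0 0;2 35 0 0 0;2 35 0 0 0;2 35 0 0 0;2 35 0 0 0;0 0 0 0 0;0 0 0 0 0")

```text
time_s: 2.9
tool_pos: [0.4708, 0.0823, 0.3829]
tool_rot: [-179.9, -0.0, -0.4]
force: [0.6, 1.0, -0.5]
grip_width: 0.0871
grasp_force: 0.0
```

```bash
python3 - <<'E'
from h import *
snap('wrist','w1');snap('top','t1');o=telemetry.get_obs()
print(o['tool_pos'],o['tool_rot'],o['qpos'],o['time_s'])
E
```

```text
[0.47043785 0.08575223 0.38243946] [-1.79959585e+02  1.29024948e-02 -1.39283315e-02] [ -42.31432154   -5.86401852   26.40398656   91.14334746    2.56826187
   94.10967855 -105.85968721] 3.0
```

View pics/w1.png

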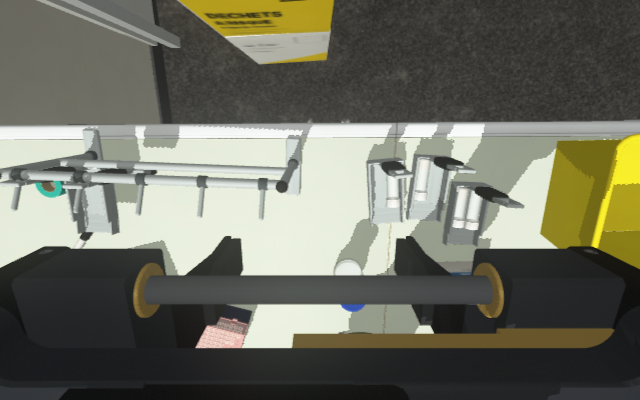

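```bash
python3 - <<'E'
from h import *
im=cv2.imread('pics/w1.png')
a=cv2.resize(im[145:235,60:320],None,fx=3,fy=3,interpolation=cv2.INTER_CUBIC)
b=cv2.resize(im[145:250,355:530],None,fx=3,fy=3,interpolation=cv2.INTER_CUBIC)
c=np.zeros((590,780,3),np.uint8);c[:270,:780]=a;c[272:272+315,:525]=b
cv2.imwrite('pics/w1c.png',c)
E
```

```text
(no output)
```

View pics/w1c.png

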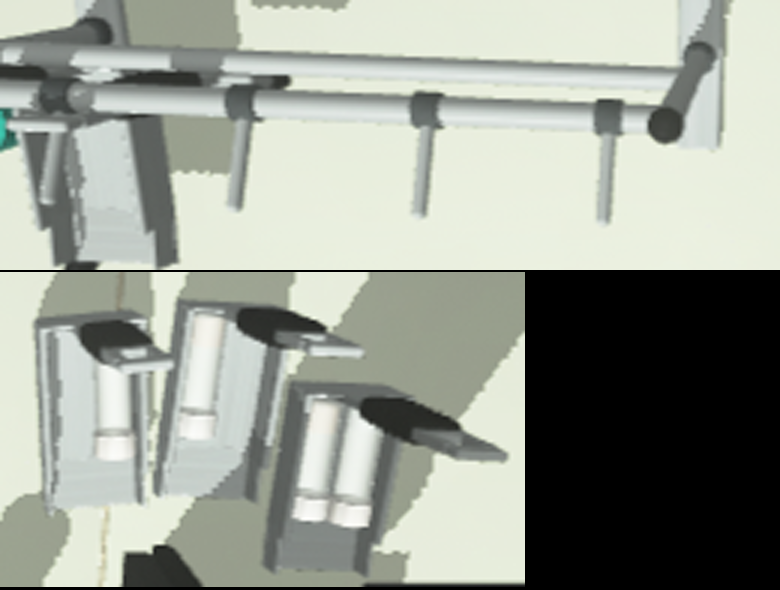

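```bash
python3 - <<'E'
from h import *
o=telemetry.get_obs()
print('tips',[onz('wrist',p,.189,o).round(4)[:2] for p in[(261.7,219),(200,216.3),(138.3,214.3)]])
print('roots',[onz('wrist',(60+a/3,145+b/3),.176,o).round(4)[:2] for a,b in[(608,118),(427,110),(242,104)]])
print('side tips',[onz('side',(270+a/2.4,130+b/2.4),.189).round(4)[:2] for a,b in[(236,220),(284,272),(333,328)]])
w=lambda a,b:(355+a/3,145+(b-272)/3)
for nm,tp,nose,back in[('1',(142,364),[(50,508),(147,500)],[(37,320),(145,315)]),('2',(331,352),[(160,493),(252,498)],[(180,302),(283,315)]),('3',(473,456),[(270,570),(372,572)],[(295,384),(400,392)])]:
    print(nm,'handletop',onz('wrist',w(*tp),.144,o).round(4)[:2],'nose',[onz('wrist',w(*p),.02,o).round(4)[:2] for p in nose],'back(z34)',[onz('wrist',w(*p),.034,o).round(4)[:2] for p in back])
# bin rim via yellow mask in top
im=cv2.imread('pics/t1.png');hsv=cv2.cvtColor(im,cv2.COLOR_BGR2HSV);m=cv2.inRange(hsv,(20,120,80),(35,255,255));m[:150]=0
c=max(cv2.findContours(m,0,2)[0],key=cv2.contourArea)
ap=cv2.approxPolyDP(c,6,True)[:,0];print(ap.tolist());print([onz('top',p,.13).round(3)[:2].tolist() for p in ap])
E
```

```text
tips [array([0.424, 0.153]), array([0.4274, 0.2271]), array([0.43  , 0.3009])]
roots [array([0.4638, 0.152 ]), array([0.4671, 0.2247]), array([0.4696, 0.2987])]
side tips [array([0.4266, 0.1558]), array([0.429, 0.229]), array([0.4335, 0.3015])]
1 handletop [ 0.4679 -0.0249] nose [array([ 0.3557, -0.0107]), array([ 0.3607, -0.0681])] back(z34) [array([0.4701, 0.0042]), array([ 0.4728, -0.0546])]
2 handletop [ 0.4731 -0.1064] nose [array([ 0.3651, -0.0755]), array([ 0.3619, -0.1304])] back(z34) [array([ 0.4799, -0.0731]), array([ 0.4728, -0.13  ])]
3 handletop [ 0.426  -0.1762] nose [array([ 0.3155, -0.1464]), array([ 0.3142, -0.2086])] back(z34) [array([ 0.4343, -0.1413]), array([ 0.4297, -0.2005])]
[[436, 183], [431, 252], [535, 258], [532, 187]]
[[0.507, -0.308], [0.317, -0.301], [0.324, -0.577], [0.518, -0.571]]
```

Call:
arm_command(series="-2 19 10 0 0;-2 19 10 0 0;-2 19 10 0 0;-2 19 10 0 0;-2 19 10 0 0;-2 19 10 0 0;-2 19 10 0 0;-2 19 10 0 0;-2 19 10 0 0;-2 19 10 0 0;0 0 0 0 0;0 0 0 0 0;0 0 0 0 0")

```text
time_s: 4.08
tool_pos: [0.451, -0.1031, 0.2828]
tool_rot: [-180.0, -0.0, 0.1]
force: [-0.6, 0.4, -0.1]
grip_width: 0.087
grasp_force: 0.0
```

```bash
python3 - <<'E'
from h import *
im,o=snap('wrist','w2');print(o['tool_pos'],o['tool_rot'])
import json;json.dump([list(map(float,o['tool_pos'])),list(map(float,o['tool_rot']))],open('w2.json','w'))
a=cv2.resize(im[60:260,200:500],None,fx=2.6,fy=2.6,interpolation=cv2.INTER_CUBIC)
cv2.imwrite('pics/w2c.png',a)
hsv=cv2.cvtColor(im,cv2.COLOR_BGR2HSV);m=cv2.inRange(hsv,(20,120,80),(35,255,255));m[:90]=0
c=max(cv2.findContours(m,0,2)[0],key=cv2.contourArea);ap=cv2.approxPolyDP(c,5,True)[:,0]
for p in ap:print(p,onz('wrist',p,.133,o).round(3))
E
```

```text
[ 0.45101493 -0.10312214  0.28280109] [-1.79985896e+02 -7.98122798e-03  8.85039903e-02]
[639 122] [ 0.52  -0.415  0.133]
[549 123] [ 0.519 -0.328  0.133]
[526 133] [ 0.509 -0.307  0.133]
[480 135] [ 0.507 -0.262  0.133]
[466 241] [ 0.395 -0.264  0.133]
[471 255] [ 0.378 -0.272  0.133]
[476 248] [ 0.387 -0.276  0.133]
[590 245] [ 0.39  -0.399  0.133]
[639 268] [ 0.363 -0.461  0.133]
[639 135] [ 0.507 -0.418  0.133]
[613 134] [ 0.508 -0.393  0.133]
[639 133] [ 0.509 -0.418  0.133]
```

View pics/w2c.png

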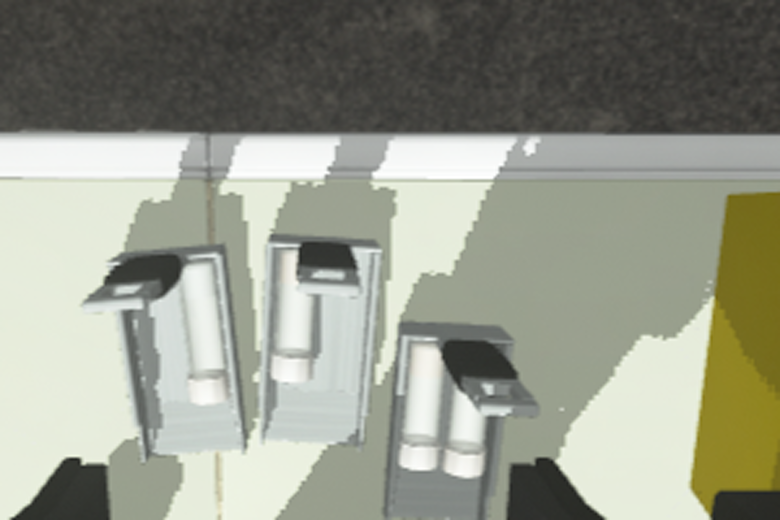

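```bash
python3 - <<'E'
from h import *
import json
p,r=json.load(open('w2.json'));o=dict(tool_pos=p,tool_rot=r)
w=lambda a,b:(200+a/2.6,60+b/2.6)
for nm,tp,nose,back in[('1',[(83,307),(158,292)],[(145,460),(245,452)],[(113,250),(224,245)]),('2',[(298,291),(360,294)],[(262,440),(362,443)],[(268,235),(381,242)]),('3',[(477,413),(538,409)],[(386,517),(484,520)],[(402,322),(512,327)])]:
    h=[onz('wrist',w(*q),.144,o)[:2] for q in tp];n=[onz('wrist',w(*q),.028,o)[:2] for q in nose];b=[onz('wrist',w(*q),.034,o)[:2] for q in back]
    for s,l in(('top',h),('nose',n),('back',b)):
        d=l[0]-l[1];print(nm,s,'mid',((l[0]+l[1])/2).round(4),'w',np.linalg.norm(d).round(4),'yaw',np.degrees(np.arctan2(-d[0],d[1])).round(1))
    d=(b[0]+b[1]-n[0]-n[1])/2;print('  axis yaw',np.degrees(np.arctan2(d[1],d[0])).round(1),np.linalg.norm(d).round(4))
E
```

```text
1 top mid [ 0.4691 -0.0336] w 0.0292 yaw 11.4
1 nose mid [ 0.3581 -0.0422] w 0.0556 yaw 5.0
1 back mid [ 0.4738 -0.034 ] w 0.0562 yaw 2.6
  axis yaw 4.0 0.116
2 top mid [ 0.4719 -0.1122] w 0.0233 yaw -2.7
2 nose mid [ 0.3667 -0.1069] w 0.055 yaw -1.8
2 back mid [ 0.4784 -0.1128] w 0.057 yaw -3.5
  axis yaw -3.0 0.1118
3 top mid [ 0.4248 -0.1826] w 0.0239 yaw 4.0
3 nose mid [ 0.3202 -0.1766] w 0.0556 yaw -1.9
3 back mid [ 0.4341 -0.1819] w 0.0573 yaw -2.6
  axis yaw -2.7 0.114
```

Call:
arm_command(series="-4 13 0 0 94;-4 13 0 0 94;-4 13 0 0 94;-4 13 0 0 94;-4 13 0 0 94;-3.5 14 0 0 94;0 0 0 0.05 94;0 0 20 0 94;0 0 20 0 94;0 0 20 0 94;0 0 20 0 94;0 0 0 0 94;0 0 0 0 94")

```text
time_s: 5.22
tool_pos: [0.426, -0.1849, 0.2025]
tool_rot: [180.0, 0.1, -3.0]
force: [0.4, -0.9, 1.1]
grip_width: 0.0551
grasp_force: 0.0
```

```bash
python3 - <<'E'
from h import *
im,o=snap('wrist','w3');print(o['tool_pos'],o['tool_rot'],o['grip_width'])
cv2.imwrite('pics/w3.png',im)
# predicted pixel of pan3 handle top & grasp
print(proj('wrist',[o['tool_pos'],[.425,-.182,.144]],o))
E
```

```text
[ 0.42600707 -0.18485347  0.20247911] [ 1.79989590e+02  8.03262435e-02 -2.99090121e+00] 0.05509205767728641
[[316.81259219 254.60031252]
 [313.31550863 221.54485165]]
```

View pics/w3.png

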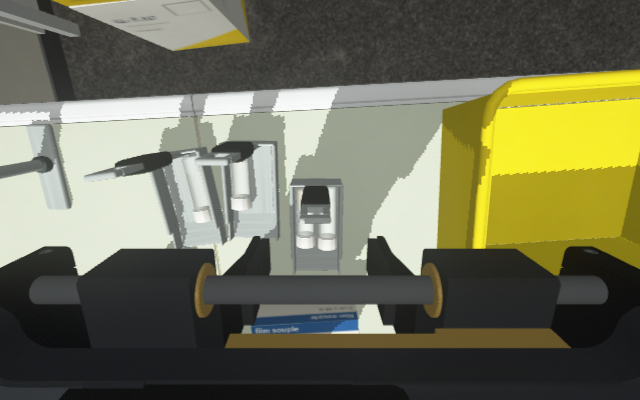

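Call:
arm_command(series="1.5 0 17.5 0 94;0 0 17.5 0 94;0 0 17.5 0 94;0 0 17.5 0 94;0 0 17.5 0 94;0 0 17.5 0 94;0 0 17.5 0 94;0 0 0 0 94;0 0 0 0 255;0 0 0 0 255;0 0 0 0 255;0 0 0 0 255;0 0 0 0 255;0 0 0 0 255;0 0 0 0 255;0 0 0 0 255", squeeze=40)

```text
time_s: 6.6
tool_pos: [0.429, -0.1841, 0.0806]
tool_rot: [-180.0, -0.1, -2.9]
force: [0.6, 1.5, 4.3]
grip_width: 0.0259
grasp_force: 39.9
```

Call:
arm_command(series="0 0 -8 0 255;0 0 -14 0 255;0 0 -20 0 255;0 0 -20 0 255;0 0 -20 0 255;0 0 -20 0 255;0 0 -20 0 255;0 0 -20 0 255;0 0 -20 0 255;0 0 -14 0 255;0 0 -10 0 255;0 0 -4 0 255;0 0 0 0 255")

```text
time_s: 7.68
tool_pos: [0.4284, -0.1844, 0.2705]
tool_rot: [180.0, -0.0, -2.9]
force: [-0.3, 0.2, -2.6]
grip_width: 0.0258
grasp_force: 39.9
```

Call:
arm_command(series="1 5 0 0 255;2 10 0 0 255;3 18 0 0 255;4 22 0 0 255;4 22 0 0 255;4 22 0 0 255;4 22 0 0 255;4 22 0 0 255;4 22 0 0 255;4 22 0 0 255;4 22 0 0 255;3 18 0 0 255;2 14 0 0 255;1 10 0 0 255;0 5 0 0 255;0 0 0 0 255;0 0 0 0 255")

```text
time_s: 9.1
tool_pos: [0.4587, -0.4419, 0.2692]
tool_rot: [-180.0, 0.1, -3.0]
force: [-0.0, -0.4, -1.4]
grip_width: 0.0262
grasp_force: 39.9
```

```bash
python3 - <<'E'
from h import *
im,o=snap('wrist','w4');print(o['tool_pos'],o['tool_rot'],o['grip_width'],o['force'],o['qpos'].round(0))
im2,_=snap('side','s4')
cv2.imwrite('pics/w4v.png',np.vstack([im[:300],cv2.resize(im2[20:220,120:440],(640,400))[:290]]))
E
```

```text
[ 0.45873616 -0.4418593   0.26923573] [-1.79955119e+02  7.98087451e-02 -2.96813781e+00] 0.02615953063112632 [-0.01566181 -0.38682455 -1.4464937 ] [ -2.  24.  59.  83. -20.  85. -36.]
```

View pics/w4v.png

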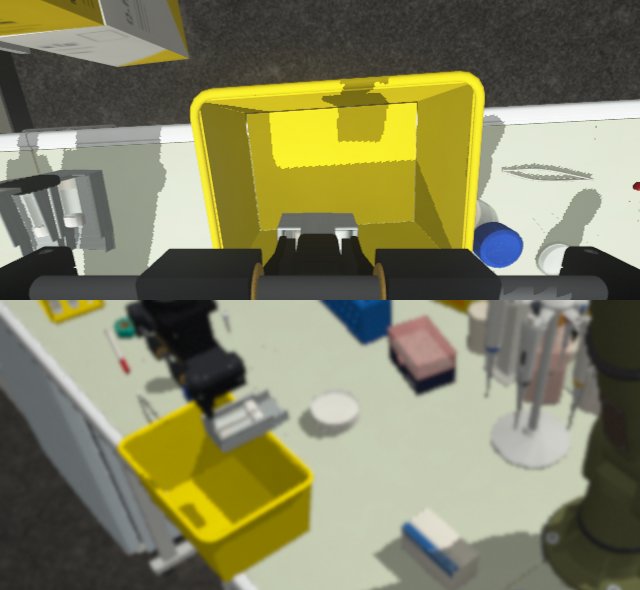

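```bash
python3 - <<'E'
from h import *
o=telemetry.get_obs()
for p in[(191,100),(215,245),(484,85),(470,240),(330,81)]:print(p,onz('wrist',p,.133,o).round(3))
print([onz('side',(120+a/2,20+(b-300)/2),.133).round(3)[:2] for a,b in[(120,445),(310,478),(222,548),(232,392)]])
E
```

```text
(191, 100) [ 0.553 -0.331  0.133]
(215, 245) [ 0.41  -0.332  0.133]
(484, 85) [ 0.553 -0.596  0.133]
(470, 240) [ 0.402 -0.596  0.133]
(330, 81) [ 0.563 -0.458  0.133]
[array([ 0.555, -0.582]), array([ 0.361, -0.334]), array([ 0.542, -0.305]), array([ 0.349, -0.572])]
```

Call:
arm_command(series="3 1 0 0 255;6 2 0 0 255;8 2 6 0 255;8 2 10 0 255;8 2 10 0 255;6 2 10 0 255;3 1 8 0 255;0 1 4 0 255;0 0 2 0 255;0 0 0 0 255;0 0 0 0 255")

```text
time_s: 10.12
tool_pos: [0.5001, -0.4576, 0.2205]
tool_rot: [180.0, -0.0, -3.0]
force: [1.3, 0.6, -1.3]
grip_width: 0.0254
grasp_force: 39.9
```

Call:
arm_command(series="0 0 0 0 255;0 0 0 0 255;0 0 0 0 255;0 0 0 0 255", squeeze=8)

```text
time_s: 10.45
tool_pos: [0.5006, -0.4572, 0.2205]
tool_rot: [180.0, -0.0, -2.9]
force: [0.8, -0.6, -1.2]
grip_width: 0.0256
grasp_force: 8.0
```

```bash
python3 - <<'E'
from h import *
im,o=snap('wrist','w5');print(o['tool_pos'],o['tool_rot'],o['grip_width'],o['grasp_force'],o['force'],o['wrist_torque'])
im2,_=snap('side','s5')
cv2.imwrite('pics/w5v.png',np.vstack([im[:300],cv2.resize(im2[20:220,120:440],(640,400))[:290]]))
E
```

```text
[ 0.5005571  -0.45722996  0.22045698] [ 1.79992624e+02 -3.79036391e-02 -2.92720823e+00] 0.0256182251402572 7.997673603531439 [ 0.80815532 -0.64753758 -1.15497389] [0.04447938 0.07191348 0.03801342]
```

View pics/w5v.png

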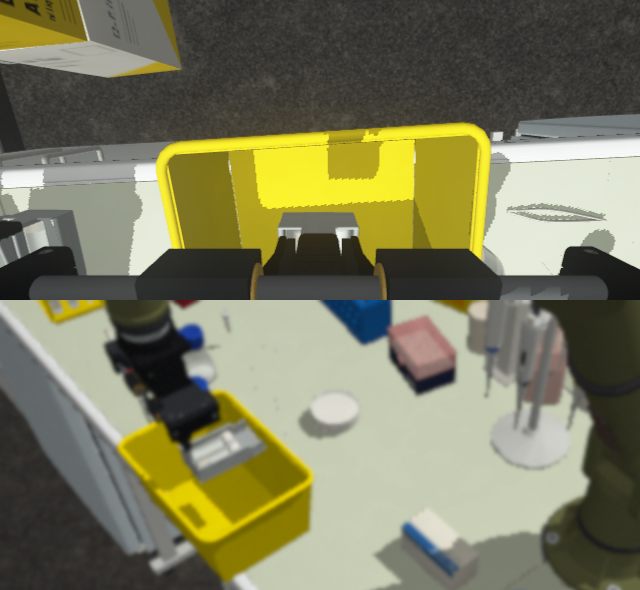

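Call:
arm_command(series="0 0 0 0 255;0 0 0 0 255;0 0 0 0 255;0 0 0 0 255", squeeze=5)

```text
time_s: 10.88
tool_pos: [0.5005, -0.4572, 0.2201]
tool_rot: [-180.0, -0.0, -2.9]
force: [-0.5, -0.6, -1.4]
grip_width: 0.0257
grasp_force: 5.0
```

```bash
cat >> h.py <<'E'
def diff(n,a,b):
    A=cv2.imread(f'pics/{a}.png');im,o=snap(n,b);d=cv2.absdiff(cv2.GaussianBlur(A,(5,5),0),cv2.GaussianBlur(im,(5,5),0)).max(2)>30
    ys,xs=np.nonzero(d);print(n,'diff',len(ys),(xs.min(),xs.max(),ys.min(),ys.max()) if len(ys) else '');return im,o
def st():
    o=telemetry.get_obs();print({k:np.round(o[k],3).tolist() for k in('time_s','tool_pos','tool_rot','force','wrist_torque','grip_width','grasp_force')});return o
E
python3 - <<'E'
from h import *
diff('side','s5','s6');diff('wrist','w5','w6');st()
E
```

```text
side diff 0 
wrist diff 12 (np.int64(341), np.int64(556), np.int64(137), np.int64(327))
{'time_s': 10.983, 'tool_pos': [0.5, -0.457, 0.22], 'tool_rot': [-179.997, -0.002, -2.933], 'force': [-0.454, 0.143, -2.291], 'wrist_torque': [-0.031, 0.097, -0.008], 'grip_width': 0.026, 'grasp_force': 5.0}
```

Call:
arm_command(series="0 0 8 0 255;0 0 10 0 255;0 0 10 0 255;0 0 8 0 255;0 0 4 0 255;-4 0 0 0 255;-6 0 0 0 255;-6 0 0 0 255;-6 0 0 0 255;-6 0 -2 0 255;-6 0 -2 0 255;-6 0 -2 0 255;-6 0 -2 0 255;-6 0 -2 0 255;-6 0 -2 0 255;0 0 0 0 255")

```text
time_s: 12.32
tool_pos: [0.441, -0.4549, 0.1928]
tool_rot: [180.0, -0.0, -3.0]
force: [-1.1, -0.9, -1.8]
grip_width: 0.0256
grasp_force: 5.0
```

```bash
python3 - <<'E'
from h import *
st();im,o=snap('wrist','w7');im2,_=snap('side','s7')
cv2.imwrite('pics/w7v.png',np.vstack([im[:300],cv2.resize(im2[20:220,120:440],(640,400))[:290]]))
E
```

```text
{'time_s': 12.317, 'tool_pos': [0.441, -0.455, 0.193], 'tool_rot': [179.985, -0.022, -3.031], 'force': [-1.071, -0.886, -1.795], 'wrist_torque': [0.001, 0.167, -0.002], 'grip_width': 0.026, 'grasp_force': 4.999}
```

View pics/w7v.png

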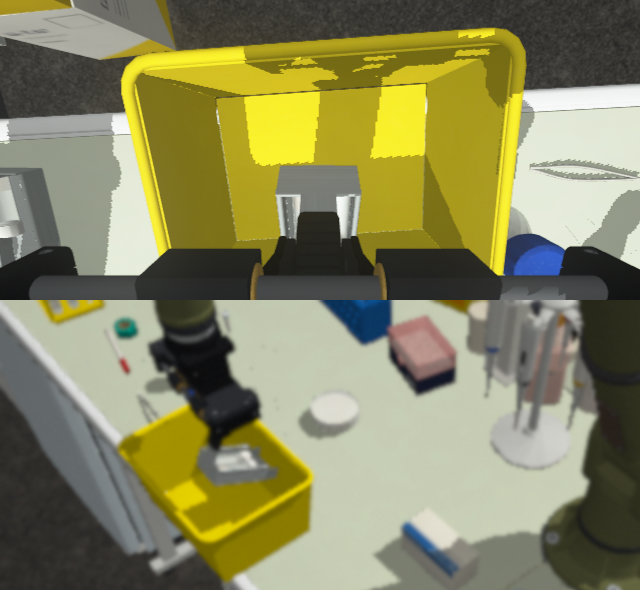

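Call:
arm_command(series="-5 0 -2 0 255;-6 0 -2 0 255;-6 0 -2 0 255;-6 0 -2 0 255;-6 0 -2 0 255;-6 0 -2 0 255;-6 0 -2 0 255;-6 0 -2 0 255;-6 0 -2 0 255;-6 0 -2 0 255;-5 0 -2 0 255;0 0 0 0 255;0 0 0 0 255;0 0 0 0 255;0 0 0 0 255;0 0 0 0 255")

```text
time_s: 13.75
tool_pos: [0.3789, -0.4508, 0.2139]
tool_rot: [-180.0, 0.0, -2.9]
force: [0.1, -0.0, -1.6]
grip_width: 0.0259
grasp_force: 5.0
```

```bash
python3 - <<'E'
from h import *
st();im,o=snap('wrist','w8');im2,_=snap('side','s8')
cv2.imwrite('pics/w8v.png',np.vstack([im[:300],cv2.resize(im2[20:220,120:440],(640,400))[:290]]))
E
```

```text
{'time_s': 13.75, 'tool_pos': [0.379, -0.451, 0.214], 'tool_rot': [-179.999, 0.026, -2.906], 'force': [0.103, -0.021, -1.601], 'wrist_torque': [-0.047, 0.125, 0.054], 'grip_width': 0.026, 'grasp_force': 4.999}
```

View pics/w8v.png

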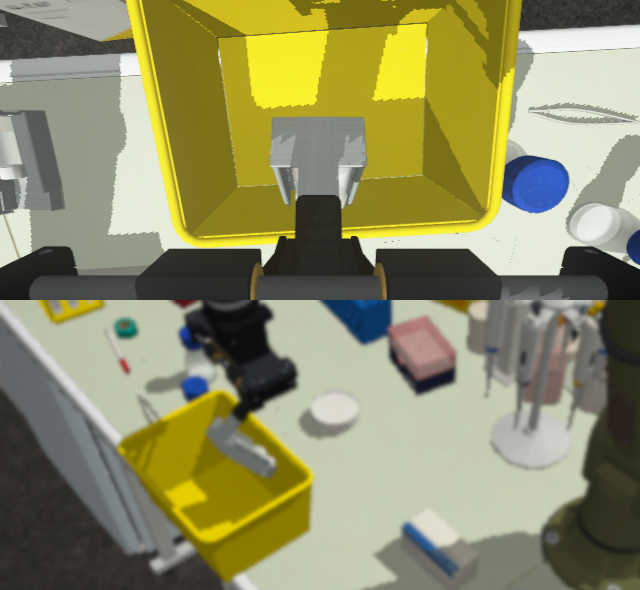

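Call:
arm_command(series="-4 0 0 0 255;-5 0 0 0 255;-5 0 0 0 255;-4 0 0 0 255;0 0 0 0 255;0 0 0 0 255;0 0 0 0 255;0 0 0 0 255;0 0 0 0 255;0 0 0 0 255")

```text
time_s: 14.68
tool_pos: [0.3608, -0.45, 0.214]
tool_rot: [180.0, 0.0, -2.9]
force: [0.7, -0.1, -0.9]
grip_width: 0.0259
grasp_force: 5.0
```

Call:
arm_command(series="4 0 0 0 255;4 0 -8 0 255;0 0 -14 0 255;0 0 -20 0 255;0 0 -20 0 255;0 0 -20 0 255;0 0 -14 0 255;0 -10 -6 0 255;0 -20 0 0 255;0 -30 0 0 255;0 -30 0 0 255;0 -30 0 0 255;0 -30 0 0 255;0 -20 0 0 255;0 -10 0 0 255;0 0 0 0 255;0 0 0 0 255", squeeze=12)

```text
time_s: 16.1
tool_pos: [0.3781, -0.2711, 0.3167]
tool_rot: [180.0, -0.1, -2.9]
force: [-0.2, -0.6, -1.8]
grip_width: 0.0258
grasp_force: 12.0
```

```bash
cat >> h.py <<'E'
def binlook(n,im,o=None):
    hsv=cv2.cvtColor(im,cv2.COLOR_BGR2HSV);m=cv2.inRange(hsv,(18,90,40),(38,255,255))
    roi=np.zeros_like(m);c=proj(n,[[.452,-.457,.1]],o)[0].astype(int);cv2.circle(roi,tuple(int(v) for v in c),90 if n!='wrist' else 200,255,-1);m&=roi
    k=max(cv2.findContours(m,0,2)[0],key=cv2.contourArea);f=np.zeros_like(m);cv2.fillConvexPoly(f,cv2.convexHull(k),255)
    f=cv2.erode(f,np.ones((9,9)));w=cv2.inRange(hsv,(0,0,130),(180,70,255))&f
    w=cv2.morphologyEx(w,cv2.MORPH_OPEN,np.ones((2,2),np.uint8))
    nl,lab,s,ce=cv2.connectedComponentsWithStats(w)
    print(n,'hull bbox',cv2.boundingRect(k),'white blobs:')
    for i in range(1,nl):
        if s[i,4]>15:print(s[i].tolist(),ce[i].round(0),onz(n,ce[i],.015,o).round(3)[:2])
E
python3 - <<'E'
from h import *
st();im,o=snap('side','s9');binlook('side',im);im,o=snap('top','t9');binlook('top',im);im,o=snap('wrist','w9')
E
```

```text
{'time_s': 16.1, 'tool_pos': [0.378, -0.271, 0.317], 'tool_rot': [179.983, -0.068, -2.91], 'force': [-0.207, -0.588, -1.836], 'wrist_torque': [0.015, 0.23, 0.026], 'grip_width': 0.026, 'grasp_force': 11.999}
side hull bbox (178, 65, 98, 96) white blobs:
[231, 104, 20, 12, 118] [241. 109.] [ 0.4   -0.504]
top hull bbox (426, 140, 118, 151) white blobs:
[502, 247, 24, 16, 172] [512. 253.] [ 0.348 -0.564]
```

```bash
python3 - <<'E'
from h import *
im=cv2.imread('pics/s9.png');hsv=cv2.cvtColor(im,cv2.COLOR_BGR2HSV)
print('side sat/val around');
for r in range(94,126,2):print(r,' '.join(f'{hsv[r,c,1]//10:2d}/{hsv[r,c,2]//10:2d}' for c in range(222,262,2)))
E
```

```text
side sat/val around
94 25/12 25/12 25/12 25/12 25/12 25/12 25/12 25/12 25/12 25/12 25/11 25/12 25/12 12/11  1/11  0/10  0/11  0/11  0/10  0/11
96 25/12 25/12 25/12 25/12 25/12 25/12 25/12 25/12 25/12 25/12 25/12 25/12 25/12 25/12  7/11  1/10  0/10  0/11  0/11  0/10
98 25/12 25/12 25/12 25/12 25/12 25/12 25/13 25/13 25/12 25/12 25/11 25/12 25/12 25/12 25/11  7/11  0/10  0/10  0/11  0/11
100 25/12 25/12 25/12 25/12 25/13 25/13 25/14 25/14 25/13 25/12 25/12 25/12 25/12 25/12 25/12 24/12  7/11  0/10  0/10  1/11
102 25/12 25/12 25/12 25/13 15/15 11/15 19/14 25/14 25/14 25/13 25/12 25/12 25/12 25/12 25/12 25/12 22/11  5/11  0/12  0/13
104 25/12 25/13 25/14 23/14  4/16  1/17  2/16  8/15 17/14 25/14 25/13 25/12 25/12 25/12 25/12 25/12 25/12 16/12  1/13  0/13
106 25/14 25/14 25/14 18/14  2/15  1/17  1/17  1/16  3/15  6/15 10/15 16/14 17/13 24/12 25/12 25/12 25/12 25/12 14/11  3/ 9
108 25/14 25/14 25/14 25/14 10/14  3/16  2/18  2/18  2/18  2/17  2/16  3/16  3/19  5/18 13/13 25/12 25/12 25/12 25/11 19/11
110 25/14 25/14 25/14 25/14 25/14 25/14 13/15  5/16  3/17  2/18  2/18  1/17  1/19  2/19  7/
[... 200 characters left out ...]
14 25/14 25/14 25/14 25/14 15/13  7/13  5/15 16/14 25/13 25/12 25/12 25/12 25/12
116 25/17 25/14 25/14 25/14 25/14 25/14 25/14 25/14 25/14 25/14 25/14 25/14 25/14 25/14 25/14 25/14 25/13 25/12 25/12 25/12
118 25/22 25/16 25/14 25/14 25/14 25/14 25/14 25/14 25/14 25/14 25/14 25/14 25/14 25/14 25/14 25/14 25/14 25/13 25/15 25/20
120 25/22 25/21 25/16 25/14 25/14 25/14 25/14 25/14 25/14 25/14 25/14 25/14 25/14 25/14 25/14 25/14 25/16 25/19 25/22 25/21
122 25/23 25/22 25/21 25/15 25/14 25/14 25/14 25/14 25/14 25/14 25/14 25/14 25/14 25/14 25/14 25/15 25/18 25/21 25/17 25/12
124 25/23 25/23 25/22 25/21 25/16 25/14 25/14 25/14 25/14 25/14 25/14 25/14 25/14 25/14 25/14 25/14 25/13 25/12 25/11 25/11
```

```bash
python3 - <<'E'
from h import *
s=cv2.imread('pics/s9.png');t=cv2.imread('pics/t9.png')
p=proj('top',[.36,-.27,.25])[0].astype(int);q=proj('side',[.36,-.27,.25])[0].astype(int);print(p,q)
A=cv2.resize(s[50:200,150:350],(800,600))[:590,:400*2][:, :];A=cv2.resize(s[55:175,165:325],(400,300),interpolation=cv2.INTER_CUBIC)
B=cv2.resize(t[150:290,370:556],(400,300),interpolation=cv2.INTER_CUBIC)
C=cv2.resize(cv2.imread('pics/w9.png')[:300],(400,188))
D=np.zeros((488,800,3),np.uint8);D[:300,:400]=A;D[:300,400:]=B;D[300:,:400]=C;cv2.imwrite('pics/v9.png',D)
E
```

```text
[431 228] [284  93]
```

View pics/v9.png

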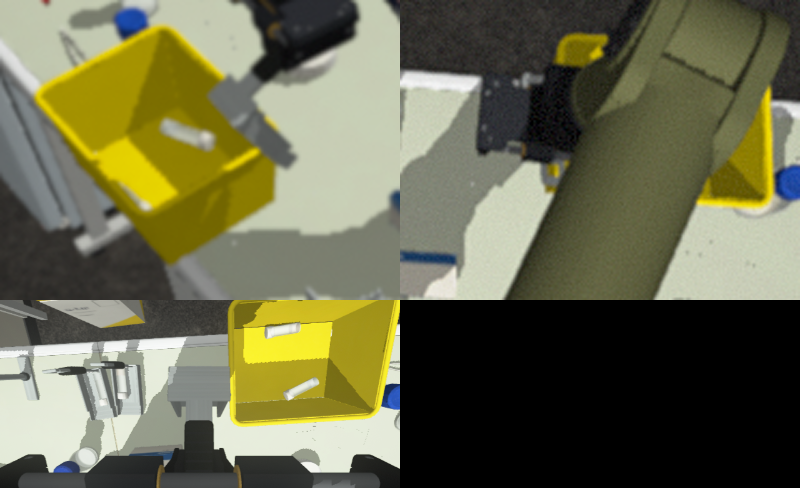

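Call:
arm_command(series="0 -6 0 0 255;0 -10 6 0 255;0 -10 12 0 255;0 -10 18 0 255;0 -10 20 0 255;0 -5 20 0 255;0 0 20 0 255;0 0 20 0 255;0 0 20 0 255;0 0 18 0 255;0 0 14 0 255;0 0 8 0 255;0 0 5 0 255;0 0 0 0 255;0 0 0 0 255")

```text
time_s: 17.5
tool_pos: [0.3809, -0.2201, 0.1355]
tool_rot: [180.0, -0.0, -3.0]
force: [0.5, -1.3, -1.1]
grip_width: 0.0254
grasp_force: 12.0
```

Call:
arm_command(series="0 0 3 0 255;0 0 3 0 255;2 0 2 0 255;4 0 1 0 255;5 0 1 0 255;5 0 1 0 255;5 0 1 0 255;0 0 0 0 255", squeeze=6)

```text
time_s: 18.17
tool_pos: [0.4047, -0.2215, 0.1252]
tool_rot: [179.9, -0.3, -2.9]
force: [0.5, 0.4, 8.7]
grip_width: 0.0259
grasp_force: 6.0
```

```bash
python3 - <<'E'
from h import *
st();im,o=snap('wrist','w10');g=cv2.cvtColor(im,cv2.COLOR_BGR2HSV)
print([(r,g[r,285,:].tolist()) for r in range(60,225,10)])
E
```

```text
{'time_s': 18.167, 'tool_pos': [0.405, -0.222, 0.125], 'tool_rot': [179.925, -0.316, -2.897], 'force': [0.509, 0.363, 8.714], 'wrist_torque': [0.147, 0.006, 0.059], 'grip_width': 0.026, 'grasp_force': 6.001}
[(60, [70, 5, 168]), (70, [80, 5, 168]), (80, [75, 7, 152]), (90, [42, 28, 163]), (100, [41, 27, 162]), (110, [42, 28, 162]), (120, [42, 27, 159]), (130, [78, 10, 133]), (140, [73, 13, 135]), (150, [70, 11, 135]), (160, [70, 12, 133]), (170, [72, 9, 135]), (180, [68, 11, 92]), (190, [75, 11, 91]), (200, [75, 11, 90]), (210, [75, 10, 101]), (220, [42, 30, 154])]
```

```bash
cat >> h.py <<'E'
def tilt(im,o,col=285,grow=True):
    Rt,p=tool(o);piv=p-Rt@np.array([0,0,.019])
    g=cv2.cvtColor(im,cv2.COLOR_BGR2HSV)[:,col].astype(int)
    for th in range(0,71,5):
        t=np.radians(th);pts=[]
        for x,z in((2.5,-64),(2.5,-98)): 
            v=np.array([x*np.cos(t)-z*np.sin(t),0,x*np.sin(t)+z*np.cos(t)])/1000
            pts.append(piv+Rt@np.array([v[0],0,-v[2]]))
        r=proj('wrist',pts,o)[:,1];print(th,r.round(0),end=' ')
    print()
    print('bright/sat',[(r,g[r,1],g[r,2]) for r in range(60,230,5) if abs(g[r,2]-g[r-4,2])>14 or abs(g[r,1]-g[r-4,1])>14])
E
python3 - <<'E'
from h import *
im=cv2.imread('pics/w10.png');tilt(im,None)
E
```

```text
0 [223. 209.] 5 [216. 199.] 10 [209. 189.] 15 [202. 179.] 20 [195. 170.] 25 [189. 160.] 30 [182. 150.] 35 [176. 141.] 40 [171. 132.] 45 [165. 123.] 50 [161. 114.] 55 [156. 105.] 60 [152.  97.] 65 [149.  89.] 70 [146.  82.] 
bright/sat [(60, np.int64(5), np.int64(168)), (85, np.int64(8), np.int64(127)), (175, np.int64(11), np.int64(96)), (215, np.int64(28), np.int64(154))]
```

Call:
arm_command(series="6 0 0 0 255;6 0 0 0 255;6 0 0.5 0 255;7 0 1.5 0 255;6 0 2 0 255;6 0 2 0 255;7 0 3 0 255;7 0 4 0 255;6 0 4 0 255;6 0 4 0 255;5 0 3.5 0 255;5 0 3.5 0 255;5 0 4 0 255;4 0 4 0 255;4 0 4 0 255;4 0 3 0 255;0 0 0 0 255;0 0 0 0 255")

```text
time_s: 19.72
tool_pos: [0.4897, -0.2251, 0.0788]
tool_rot: [-180.0, 0.2, -3.0]
force: [-1.4, 0.0, -1.0]
grip_width: 0.0262
grasp_force: 6.0
```

```bash
python3 - <<'E'
from h import *
st();im,o=snap('wrist','w11');tilt(im,o)
E
```

```text
{'time_s': 19.717, 'tool_pos': [0.49, -0.225, 0.079], 'tool_rot': [-179.971, 0.213, -2.952], 'force': [-1.357, 0.041, -1.027], 'wrist_torque': [-0.036, 0.205, 0.017], 'grip_width': 0.026, 'grasp_force': 6.0}
0 [223. 209.] 5 [216. 199.] 10 [209. 189.] 15 [202. 179.] 20 [195. 170.] 25 [189. 160.] 30 [182. 150.] 35 [176. 141.] 40 [171. 132.] 45 [165. 123.] 50 [161. 114.] 55 [156. 105.] 60 [152.  97.] 65 [149.  89.] 70 [146.  82.] 
bright/sat [(135, np.int64(6), np.int64(127)), (165, np.int64(6), np.int64(168)), (185, np.int64(7), np.int64(140))]
```

Call:
arm_command(series="0 0 0 0 130;0 0 0 0 110;0 0 0 0 94;0 0 0 0 94;0 0 0 0 94;0 0 0 0 94;0 0 0 0 94")

```text
time_s: 20.35
tool_pos: [0.4914, -0.2254, 0.0801]
tool_rot: [-180.0, -0.0, -2.9]
force: [-0.6, -0.8, -0.7]
grip_width: 0.0542
grasp_force: 0.0
```

```bash
python3 - <<'E'
from h import *
o=st();im=cv2.imread('pics/w11.png');diff('wrist','w11','w12');im=cv2.imread('pics/w12.png')
hsv=cv2.cvtColor(im,cv2.COLOR_BGR2HSV)
for c in (250,285,318,350,385):print(c,[(r,hsv[r,c,1],hsv[r,c,2]) for r in range(100,250,6)])
E
```

```text
{'time_s': 20.35, 'tool_pos': [0.491, -0.225, 0.08], 'tool_rot': [-179.996, -0.011, -2.931], 'force': [-0.627, -0.827, -0.681], 'wrist_torque': [-0.007, 0.111, -0.052], 'grip_width': 0.054, 'grasp_force': 0.0}
wrist diff 29450 (np.int64(0), np.int64(639), np.int64(0), np.int64(348))
250 [(100, np.uint8(24), np.uint8(64)), (106, np.uint8(19), np.uint8(66)), (112, np.uint8(18), np.uint8(56)), (118, np.uint8(24), np.uint8(64)), (124, np.uint8(18), np.uint8(70)), (130, np.uint8(23), np.uint8(67)), (136, np.uint8(21), np.uint8(86)), (142, np.uint8(8), np.uint8(128)), (148, np.uint8(8), np.uint8(133)), (154, np.uint8(8), np.uint8(134)), (160, np.uint8(8), np.uint8(135)), (166, np.uint8(5), np.uint8(143)), (172, np.uint8(4), np.uint8(178)), (178, np.uint8(6), np.uint8(179)), (184, np.uint8(4), np.uint8(177)), (190, np.uint8(6), np.uint8(159)), (196, np.uint8(15), np.uint8(138)), (202, np.uint8(26), np.uint8(164)), (208, np.uint8(28), np.uint8(165)), (214, np.uint8(28), np.uint8(164)), (220, np.uint8(26), np.uint8(164)), (226, np.uint8(26), np.uint8(164)), (232, np.uint8(28), np.uint8(163)),
[... 2918 characters left out ...]
.uint8(9), np.uint8(114)), (136, np.uint8(6), np.uint8(130)), (142, np.uint8(4), np.uint8(133)), (148, np.uint8(8), np.uint8(136)), (154, np.uint8(6), np.uint8(118)), (160, np.uint8(5), np.uint8(150)), (166, np.uint8(2), np.uint8(235)), (172, np.uint8(1), np.uint8(248)), (178, np.uint8(1), np.uint8(250)), (184, np.uint8(1), np.uint8(250)), (190, np.uint8(26), np.uint8(160)), (196, np.uint8(17), np.uint8(240)), (202, np.uint8(16), np.uint8(239)), (208, np.uint8(17), np.uint8(240)), (214, np.uint8(17), np.uint8(240)), (220, np.uint8(18), np.uint8(241)), (226, np.uint8(16), np.uint8(240)), (232, np.uint8(16), np.uint8(240)), (238, np.uint8(17), np.uint8(240)), (244, np.uint8(24), np.uint8(53))]
```

Call:
arm_command(series="0 0 -10 0 94;0 0 -15 0 94;0 0 -20 0 94;0 0 -20 0 94;0 0 -20 0 94;0 0 -20 0 94;0 0 -20 0 94;0 0 -15 0 94;0 0 -10 0 94;0 0 0 0 94;0 0 0 0 94")

```text
time_s: 21.32
tool_pos: [0.4914, -0.2255, 0.2303]
tool_rot: [-180.0, -0.0, -2.9]
force: [0.4, 0.5, -0.3]
grip_width: 0.0549
grasp_force: 0.0
```

```bash
cat >> h.py <<'E'
def darkblobs(im,o,x0,x1,y0,y1,z=.1,amin=60,vmax=60):
    hsv=cv2.cvtColor(im,cv2.COLOR_BGR2HSV);m=np.zeros(im.shape[:2],np.uint8);m[y0:y1,x0:x1]=(hsv[y0:y1,x0:x1,2]<vmax)*255
    nl,lab,s,ce=cv2.connectedComponentsWithStats(m)
    for i in range(1,nl):
        if s[i,4]>amin:print('dark',s[i].tolist(),ce[i].round(1),onz('wrist',ce[i],z,o).round(4))
E
python3 - <<'E'
from h import *
o=st();im,o=snap('wrist','w13')
darkblobs(im,o,150,500,140,245)
crop(im,190,450,100,260,3,'w13c')
for x in(.480,.490,.5):print(x,proj('wrist',[[x-.0025,-.225,.108],[x-.0025,-.225,.052],[x-.0025,-.225,.144],[x,-.225,.034],[x,-.225,0]],o).round(0).tolist())
E
```

```text
{'time_s': 21.317, 'tool_pos': [0.491, -0.225, 0.23], 'tool_rot': [-179.985, -0.046, -2.933], 'force': [0.351, 0.497, -0.287], 'wrist_torque': [0.028, 0.214, -0.02], 'grip_width': 0.055, 'grasp_force': 0.0}
dark [305, 161, 26, 13, 296] [317.6 167.4] [ 0.5189 -0.2273  0.1   ]
dark [190, 201, 39, 24, 544] [211.1 210.5] [ 0.4815 -0.1203  0.1   ]
dark [150, 209, 8, 15, 88] [152.9 214.6] [ 0.4802 -0.0624  0.1   ]
dark [250, 236, 19, 9, 127] [259.  240.9] [ 0.4469 -0.164   0.1   ]
dark [368, 236, 19, 9, 123] [376.9 241. ] [ 0.4406 -0.2834  0.1   ]
0.48 [[318.0, 212.0], [318.0, 196.0], [317.0, 225.0], [317.0, 190.0], [318.0, 184.0]]
0.49 [[317.0, 202.0], [317.0, 188.0], [317.0, 214.0], [317.0, 182.0], [317.0, 176.0]]
0.5 [[316.0, 191.0], [317.0, 179.0], [316.0, 202.0], [317.0, 174.0], [317.0, 169.0]]
```

```bash
python3 - <<'E'
from h import *
im=cv2.imread('pics/w13.png');o=None
g=cv2.cvtColor(im,cv2.COLOR_BGR2HSV)
for c in(295,318,340):print(c,[int(g[r,c,2]) for r in range(140,236,3)])
for r in(158,190,200,210,220):print(r,[int(g[r,c,2]) for c in range(270,366,4)])
for x in(.510,.515,.52):print(x,proj('wrist',[[x-.0025,-.227,.108],[x-.0025,-.227,.052],[x-.0025,-.227,.144],[x,-.227,.034],[x,-.227,0],[x-.118,-.227,.004]],o).round(0)[:,1].tolist())
E
```

```text
295 [126, 80, 151, 170, 171, 170, 132, 110, 129, 129, 130, 130, 130, 131, 132, 131, 131, 133, 131, 131, 131, 131, 131, 132, 133, 132, 133, 131, 131, 132, 131, 137]
318 [127, 131, 164, 172, 172, 171, 105, 55, 45, 46, 49, 57, 135, 132, 121, 141, 138, 139, 138, 139, 139, 136, 137, 137, 137, 137, 138, 138, 140, 139, 139, 138]
340 [128, 141, 172, 172, 171, 170, 126, 123, 152, 161, 164, 166, 171, 174, 179, 182, 184, 196, 198, 201, 206, 210, 205, 206, 208, 209, 210, 211, 210, 210, 209, 208]
158 [171, 169, 169, 169, 170, 170, 161, 104, 105, 105, 105, 105, 105, 105, 106, 106, 107, 107, 146, 145, 247, 246, 248, 249]
190 [158, 158, 160, 159, 160, 160, 132, 132, 136, 139, 140, 139, 138, 139, 136, 219, 218, 189, 181, 163, 236, 236, 236, 236]
200 [158, 160, 161, 160, 159, 158, 131, 131, 134, 138, 140, 138, 139, 139, 212, 218, 216, 192, 171, 164, 237, 237, 237, 237]
210 [159, 158, 159, 158, 158, 160, 134, 125, 135, 136, 138, 138, 138, 184, 211, 217, 216, 184, 169, 214, 237, 236, 236, 236]
220 [157, 157, 157, 157, 158, 159, 140, 117, 135, 137, 138, 137, 138, 216, 208, 215, 213, 183, 165, 237, 237, 237, 237, 237]
0.51 [180.0, 170.0, 190.0, 165.0, 160.0, 248.0]
0.515 [175.0, 165.0, 184.0, 160.0, 156.0, 244.0]
0.52 [170.0, 161.0, 178.0, 156.0, 152.0, 241.0]
```

Call:
arm_command(series="7 0 0 0 94;8 1 0 0 94;6.5 0 0 0 94;0 0 15 0 94;0 0 20 0 94;0 0 20 0 94;0 0 20 0 94;0 0 20 0 94;0 0 20 0 94;0 0 20 0 94;0 0 15 0 94;0 0 0 0 94;0 0 0 0 255;0 0 0 0 255;0 0 0 0 255;0 0 0 0 255;0 0 0 0 255;0 0 0 0 255;0 0 0 0 255", squeeze=40)

```text
time_s: 22.95
tool_pos: [0.5133, -0.2275, 0.0807]
tool_rot: [-180.0, -0.1, -2.9]
force: [0.4, 0.4, 1.9]
grip_width: 0.0258
grasp_force: 39.9
```

Call:
arm_command(series="0 0 -10 0 255;0 0 -20 0 255;0 0 -25 0 255;0 0 -25 0 255;0 0 -25 0 255;0 0 -25 0 255;0 0 -25 0 255;0 0 -25 0 255;0 0 -20 0 255;0 0 -12 0 255;0 0 -8 0 255;0 0 0 0 255")

```text
time_s: 23.95
tool_pos: [0.5131, -0.2279, 0.3014]
tool_rot: [180.0, -0.1, -2.9]
force: [-0.5, 0.1, -1.2]
grip_width: 0.0256
grasp_force: 39.9
```

Call:
arm_command(series="-4 -10 0 0 255;-8 -20 0 0 255;-10 -30 0 0 255;-10 -35 0 0 255;-10 -35 0 0 255;-10 -35 0 0 255;-10 -35 0 0 255;-10 -35 0 0 255;-10 -35 0 0 255;-10 -35 0 0 255;-10 -35 0 0 255;-10 -35 0 0 255;-10 -35 0 0 255;-8.5 -35 0 0 255;0 -35 0 0 255;0 -25 0 0 255;0 -13.6 0 0 255;0 -5 0 0 255;0 0 0 0 255;0 0 0 -0.01 255")

```text
time_s: 25.62
tool_pos: [0.4097, 0.3001, 0.2996]
tool_rot: [179.9, 0.0, -2.5]
force: [-0.5, -0.0, -1.5]
grip_width: 0.0256
grasp_force: 39.9
```

```bash
python3 - <<'E'
from h import *
o=st();im,o=snap('wrist','w14');snap('side','s14')
# predicted pixels for hook tips and handle top of held pan
tips=[[.425,.154,.189],[.428,.228,.189],[.4315,.301,.189]]
print(proj('wrist',tips,o).round(0).tolist())
A=im[60:260,120:520];B=cv2.imread('pics/s14.png')[200:380,330:530]
D=np.zeros((600,800,3),np.uint8);D[:300,:600]=cv2.resize(A,(600,300),interpolation=cv2.INTER_CUBIC);D[300:,:333]=cv2.resize(B,(333,300),interpolation=cv2.INTER_CUBIC)
cv2.imwrite('pics/v14.png',D)
darkblobs(im,o,120,520,60,240)
E
```

```text
{'time_s': 25.617, 'tool_pos': [0.41, 0.3, 0.3], 'tool_rot': [179.895, 0.028, -2.469], 'force': [-0.502, -0.008, -1.497], 'wrist_torque': [-0.037, 0.128, 0.063], 'grip_width': 0.026, 'grasp_force': 39.941}
[[480.0, 177.0], [397.0, 178.0], [315.0, 177.0]]
dark [198, 60, 10, 24, 182] [202.8  71.4] [0.5341 0.4172 0.1   ]
dark [379, 60, 25, 7, 79] [389.2  62.2] [0.5346 0.2175 0.1   ]
dark [461, 60, 18, 13, 74] [468.7  65.2] [0.528  0.1324 0.1   ]
dark [470, 60, 17, 12, 70] [480.1  65.5] [0.5271 0.1201 0.1   ]
dark [503, 124, 17, 16, 222] [511.3 131.6] [0.4561 0.0776 0.1   ]
dark [179, 138, 17, 5, 61] [185.4 139.5] [0.4634 0.4477 0.1   ]
dark [298, 231, 40, 9, 333] [317.7 235.2] [0.3397 0.3024 0.1   ]
```

```bash
python3 - <<'E'
from h import *
im=cv2.imread('pics/w14.png');g=cv2.cvtColor(im,cv2.COLOR_BGR2HSV);o=None
for cs in((380,415),(462,500),(300,335)):
    for r in(150,156,162,168,172,175,178,181,184):
        print(r,cs[0],[int(v) for v in g[r,cs[0]:cs[1],1]])
E
```

```text
150 380 [16, 17, 16, 16, 16, 16, 16, 16, 16, 16, 16, 17, 17, 17, 17, 25, 13, 11, 11, 11, 11, 9, 21, 17, 17, 17, 17, 16, 16, 17, 17, 17, 17, 17, 17]
156 380 [18, 17, 18, 17, 17, 16, 17, 17, 17, 17, 17, 17, 16, 17, 17, 26, 12, 12, 11, 11, 11, 11, 18, 22, 17, 17, 17, 17, 17, 17, 17, 17, 17, 18, 18]
162 380 [17, 18, 18, 19, 18, 17, 18, 18, 17, 18, 18, 18, 18, 18, 18, 24, 17, 10, 11, 11, 11, 12, 15, 26, 17, 17, 17, 17, 17, 17, 18, 17, 17, 17, 18]
168 380 [16, 16, 16, 18, 18, 18, 18, 17, 18, 18, 17, 18, 18, 17, 18, 20, 21, 11, 10, 11, 10, 10, 14, 25, 17, 17, 17, 17, 17, 18, 18, 17, 17, 18, 18]
172 380 [17, 17, 17, 17, 17, 17, 17, 17, 17, 17, 17, 17, 16, 16, 16, 19, 21, 9, 11, 11, 11, 10, 10, 23, 17, 17, 17, 17, 17, 17, 18, 17, 18, 17, 17]
175 380 [17, 17, 17, 17, 17, 17, 17, 16, 17, 16, 16, 17, 16, 16, 16, 16, 23, 9, 10, 11, 12, 11, 11, 24, 17, 17, 17, 18, 18, 17, 18, 17, 17, 17, 17]
178 380 [16, 17, 17, 17, 17, 16, 16, 16, 16, 16, 17, 16, 17, 17, 17, 16, 16, 17, 9, 7, 7, 7, 12, 16, 17, 17, 17, 17, 17, 17, 17, 17, 17, 17, 17]
181 380 [17, 17, 17, 17, 17, 17, 17, 17, 17, 17, 17, 17, 17, 17,
[... 2314 characters left out ...]
 17, 17, 17, 17, 26, 14, 11, 12, 12, 11, 14, 25, 17, 17, 17, 17, 17, 17, 17, 17, 17, 18, 18, 17, 17, 17]
175 300 [16, 16, 16, 16, 17, 16, 17, 16, 17, 17, 17, 17, 17, 24, 14, 11, 12, 10, 11, 12, 25, 17, 17, 17, 17, 16, 17, 16, 17, 16, 16, 16, 16, 16, 16]
178 300 [17, 18, 17, 17, 17, 17, 17, 17, 18, 17, 17, 17, 17, 17, 24, 21, 14, 15, 21, 23, 17, 17, 16, 16, 16, 16, 16, 16, 16, 16, 16, 16, 16, 16, 16]
181 300 [17, 17, 18, 17, 18, 17, 17, 17, 17, 17, 18, 17, 17, 17, 17, 17, 18, 17, 17, 16, 16, 16, 16, 16, 16, 16, 16, 17, 17, 16, 16, 16, 16, 16, 16]
184 300 [17, 17, 17, 17, 17, 17, 17, 17, 17, 17, 17, 17, 17, 17, 17, 17, 16, 16, 17, 16, 17, 17, 16, 16, 17, 17, 16, 17, 17, 16, 16, 16, 17, 17, 16]
```

Call:
arm_command(series="0 0 8 0 255;0 0 15 0 255;0 0 20 0 255;0 0 20 0 255;0 0 20 0 255;0 0 20 0 255;0 0 20 0 255;0 0 15 0 255;0 0 10 0 255;0 0 6 0 255;0 0 0 0 255;0 0 0 0 255")

```text
time_s: 26.72
tool_pos: [0.4096, 0.302, 0.1466]
tool_rot: [-180.0, -0.0, -2.4]
force: [0.5, 0.1, -1.7]
grip_width: 0.0259
grasp_force: 39.9
```

```bash
python3 - <<'E'
from h import *
o=st();im,o=snap('wrist','w15');g=cv2.cvtColor(im,cv2.COLOR_BGR2HSV)
for r in(150,165,180,190,200,205,210,215,220,225,230):print(r,[int(v) for v in g[r,295:340,2]])
print(proj('wrist',[[.4302,.2993,.189]],o))
E
```

```text
{'time_s': 26.717, 'tool_pos': [0.41, 0.302, 0.147], 'tool_rot': [-179.968, -0.035, -2.387], 'force': [0.533, 0.07, -1.685], 'wrist_torque': [-0.023, 0.139, -0.014], 'grip_width': 0.026, 'grasp_force': 39.941}
150 [152, 152, 152, 152, 153, 153, 153, 153, 153, 153, 153, 152, 129, 81, 77, 76, 76, 75, 76, 76, 76, 75, 75, 76, 75, 75, 74, 74, 75, 75, 76, 76, 76, 76, 76, 76, 75, 74, 87, 126, 152, 152, 152, 152, 151]
165 [239, 239, 239, 239, 239, 239, 239, 238, 239, 239, 239, 238, 221, 138, 65, 66, 66, 66, 65, 68, 86, 117, 136, 137, 140, 141, 141, 139, 138, 124, 94, 72, 67, 66, 67, 68, 67, 75, 126, 164, 164, 164, 164, 164, 164]
180 [240, 239, 239, 240, 240, 239, 239, 239, 239, 239, 239, 239, 239, 220, 164, 165, 165, 165, 149, 123, 127, 132, 136, 138, 140, 141, 141, 140, 138, 136, 131, 122, 138, 164, 164, 164, 164, 164, 164, 164, 164, 163, 163, 163, 163]
190 [239, 239, 240, 239, 239, 239, 239, 239, 239, 239, 239, 239, 239, 239, 221, 163, 164, 163, 148, 124, 125, 132, 136, 139, 140, 142, 141, 140, 139, 136, 131, 122, 138, 164, 164, 164, 164, 164, 163, 164, 164, 163, 163, 164, 164]
200 [240, 2
[... 913 characters left out ...]
[112, 111, 112, 111, 111, 111, 111, 108, 108, 109, 109, 108, 109, 109, 111, 111, 111, 110, 112, 120, 127, 132, 135, 138, 141, 143, 142, 139, 138, 135, 131, 121, 112, 109, 109, 108, 108, 108, 108, 108, 108, 109, 108, 108, 107]
225 [182, 185, 186, 186, 186, 170, 128, 107, 108, 109, 108, 108, 110, 110, 110, 109, 110, 105, 106, 118, 127, 132, 135, 137, 141, 144, 142, 139, 137, 135, 129, 121, 112, 108, 108, 108, 109, 108, 108, 116, 134, 152, 161, 160, 176]
230 [140, 141, 184, 224, 217, 165, 106, 104, 102, 95, 86, 86, 87, 88, 88, 88, 87, 84, 96, 118, 127, 132, 135, 138, 140, 144, 142, 138, 137, 134, 130, 122, 107, 85, 85, 84, 83, 92, 100, 103, 149, 204, 220, 222, 221]
[[320.74743708 254.04438292]]
```

Call:
arm_command(series="4 1 0 0 255;6 0 0 0 255;6 0 0 0 255;4 0 1 0 255;4 0 2 0 255;4 0 2 0 255;4 0 2 0 255;4 0 2 0 255;4 0 2 0 255;4 0 2 0 255;4 0 1.5 0 255;2 0 1 0 255;0 0 0 0 255;0 0 0 0 255")

```text
time_s: 27.93
tool_pos: [0.4535, 0.2997, 0.1305]
tool_rot: [179.9, 0.6, -2.3]
force: [-15.8, -1.4, 9.6]
grip_width: 0.0253
grasp_force: 47.3
```

Call:
arm_command(series="-3 0 0 0 255;-3 0 0 0 255;0 0 0 0 255")

```text
time_s: 28.18
tool_pos: [0.453, 0.2995, 0.1305]
tool_rot: [-180.0, -0.0, -2.3]
force: [0.3, 1.1, -1.9]
grip_width: 0.0257
grasp_force: 39.9
```

```bash
python3 - <<'E'
from h import *
o=st();snap('side','s15')
E
```

```text
{'time_s': 28.183, 'tool_pos': [0.453, 0.299, 0.131], 'tool_rot': [-179.988, -0.02, -2.323], 'force': [0.32, 1.057, -1.878], 'wrist_torque': [-0.015, 0.111, 0.022], 'grip_width': 0.026, 'grasp_force': 39.941}
```

Call:
arm_command(series="0 0 0 0 140;0 0 0 0 120;0 0 0 0 94;0 0 0 0 94;0 0 0 0 94;0 0 0 0 94;0 0 0 0 94;0 0 0 0 94")

```text
time_s: 28.9
tool_pos: [0.4533, 0.2991, 0.1306]
tool_rot: [180.0, -0.0, -2.4]
force: [0.6, 0.2, -0.2]
grip_width: 0.0545
grasp_force: 0.0
```

```bash
python3 - <<'E'
from h import *
o=st();diff('side','s15','s16');im,o=snap('wrist','w16');g=cv2.cvtColor(im,cv2.COLOR_BGR2HSV)
for c in(296,318,340):print(c,[(r,int(g[r,c,2])) for r in range(130,250,5)])
E
```

```text
{'time_s': 28.9, 'tool_pos': [0.453, 0.299, 0.131], 'tool_rot': [179.995, -0.017, -2.374], 'force': [0.62, 0.188, -0.163], 'wrist_torque': [0.006, 0.143, 0.04], 'grip_width': 0.055, 'grasp_force': 0.0}
side diff 595 (np.int64(358), np.int64(435), np.int64(241), np.int64(312))
296 [(130, 248), (135, 247), (140, 229), (145, 239), (150, 239), (155, 239), (160, 239), (165, 240), (170, 239), (175, 240), (180, 240), (185, 240), (190, 240), (195, 138), (200, 210), (205, 230), (210, 127), (215, 231), (220, 230), (225, 190), (230, 160), (235, 189), (240, 103), (245, 113)]
318 [(130, 176), (135, 161), (140, 158), (145, 167), (150, 167), (155, 168), (160, 168), (165, 167), (170, 168), (175, 168), (180, 168), (185, 166), (190, 166), (195, 134), (200, 152), (205, 136), (210, 115), (215, 115), (220, 49), (225, 49), (230, 46), (235, 47), (240, 59), (245, 65)]
340 [(130, 174), (135, 172), (140, 166), (145, 166), (150, 166), (155, 166), (160, 166), (165, 167), (170, 166), (175, 166), (180, 166), (185, 166), (190, 166), (195, 134), (200, 151), (205, 136), (210, 126), (215, 226), (220, 225), (225, 225), (230, 223), (235, 166), (240, 90), (245, 112)]
```

Call:
arm_command(series="-5 0 0 0 94;-10 0 0 0 94;-12 0 0 0 94;-12 0 0 0 94;-8 0 0 0 94;-3 0 0 0 226;0 0 0 0 226;0 0 0 0 226;0 0 0 0 226;0 0 0 0 226")

```text
time_s: 29.83
tool_pos: [0.4037, 0.3012, 0.1306]
tool_rot: [-180.0, -0.0, -2.4]
force: [-0.3, -0.2, 1.7]
grip_width: 0.0291
grasp_force: 0.0
```

```bash
python3 - <<'E'
from h import *
o=st();im,o=snap('wrist','w17');darkblobs(im,o,280,360,60,245,z=.125)
H=np.array([.4652,.2985,.045]);c,s=np.cos(np.radians(-2.3)),np.sin(np.radians(-2.3))
for X in(0,-.008,-.016):
    P=lambda x,z:H+[c*(X+x),s*(X+x),z+(-X*.466)]
    print(X,proj('wrist',[P(4e-3,.108),P(-9e-3,.108),P(4e-3,.052),P(0,.144),P(-5e-3,.144)],o).round(1).tolist())
g=cv2.cvtColor(im,cv2.COLOR_BGR2HSV)
for cc in(306,312,326,330):print(cc,[(r,int(g[r,cc,2])) for r in range(100,240,4)])
E
```

```text
{'time_s': 29.833, 'tool_pos': [0.404, 0.301, 0.131], 'tool_rot': [-179.999, -0.026, -2.398], 'force': [-0.35, -0.244, 1.674], 'wrist_torque': [0.017, 0.171, -0.001], 'grip_width': 0.029, 'grasp_force': 0.0}
dark [291, 157, 19, 13, 230] [300.4 163.3] [0.4554 0.3078 0.125 ]
dark [326, 157, 21, 14, 238] [335.7 163.9] [0.4543 0.2888 0.125 ]
dark [280, 236, 12, 9, 73] [284.7 241.2] [0.4103 0.3196 0.125 ]
dark [345, 236, 15, 9, 98] [353. 241.] [0.4088 0.2799 0.125 ]
0 [[316.6, 141.5], [316.7, 170.6], [316.9, 133.0], [316.2, 163.6], [316.3, 178.3]]
-0.008 [[316.6, 160.8], [316.7, 189.7], [317.0, 146.8], [316.3, 189.5], [316.3, 204.0]]
-0.016 [[316.7, 180.6], [316.8, 209.2], [317.0, 160.9], [316.3, 216.1], [316.3, 230.4]]
306 [(100, 166), (104, 166), (108, 165), (112, 165), (116, 165), (120, 62), (124, 70), (128, 70), (132, 71), (136, 71), (140, 71), (144, 69), (148, 66), (152, 65), (156, 62), (160, 54), (164, 49), (168, 50), (172, 113), (176, 127), (180, 138), (184, 138), (188, 227), (192, 219), (196, 114), (200, 118), (204, 140), (208, 140), (212, 129), (216, 227), (220, 227), (224, 227),
[... 575 characters left out ...]
0, 72), (144, 71), (148, 69), (152, 66), (156, 62), (160, 67), (164, 61), (168, 61), (172, 105), (176, 115), (180, 124), (184, 123), (188, 192), (192, 183), (196, 114), (200, 119), (204, 139), (208, 139), (212, 128), (216, 194), (220, 208), (224, 208), (228, 209), (232, 210), (236, 198)]
330 [(100, 164), (104, 164), (108, 164), (112, 164), (116, 164), (120, 64), (124, 65), (128, 67), (132, 69), (136, 70), (140, 71), (144, 70), (148, 70), (152, 67), (156, 64), (160, 52), (164, 46), (168, 48), (172, 111), (176, 120), (180, 136), (184, 136), (188, 220), (192, 210), (196, 113), (200, 119), (204, 139), (208, 139), (212, 128), (216, 219), (220, 219), (224, 218), (228, 218), (232, 218), (236, 213)]
```

Call:
arm_command(series="0 0 0 0 226;0 0 0 0 226;0 0 0 0 226;5 0 0 0 226;8 0 0 0 226;8 0 0 0 226;5 0 0 0 226;3 0 0 0 226;3 0 0 0 226;2 0 0 0 226;2 0 0 0 226;2 0 0 0 226;2 0 0 0 226;0 0 0 0 226")

```text
time_s: 31.05
tool_pos: [0.4435, 0.2996, 0.1306]
tool_rot: [-180.0, -0.0, -2.4]
force: [0.4, 0.5, -0.0]
grip_width: 0.0102
grasp_force: 0.0
```

Call:
arm_command(series="2 0 0 0 226;2 0 0 0 226;0 0 0 0 226")

```text
time_s: 31.3
tool_pos: [0.4447, 0.2997, 0.1304]
tool_rot: [179.9, 0.3, -2.3]
force: [-6.9, -0.9, 2.5]
grip_width: 0.0097
grasp_force: 3.2
```

Call:
arm_command(series="2 0 0 0 226;2 0 0 0 226;0 0 0 0 226")

```text
time_s: 31.55
tool_pos: [0.4448, 0.2998, 0.1301]
tool_rot: [179.8, 0.7, -2.2]
force: [-16.2, -1.7, 10.1]
grip_width: 0.0099
grasp_force: 7.9
```

Call:
arm_command(series="-4 0 0 0 226;-6 0 0 0 226;-10 0 0 0 226;-15 0 0 0 226;-10 0 0 0 226;0 0 0 0 226;0 0 0 0 226")

```text
time_s: 32.13
tool_pos: [0.406, 0.3015, 0.1309]
tool_rot: [-180.0, -0.1, -2.3]
force: [0.6, 0.3, 0.2]
grip_width: 0.0096
grasp_force: 0.0
```

```bash
python3 - <<'E'
from h import *
o=st();im,o=snap('wrist','w18');snap('side','s18')
H=np.array([.4652,.2985,.045]);c,s=np.cos(np.radians(-2.3)),np.sin(np.radians(-2.3))
for X in(0,-.008):
    P=lambda x,z:H+[c*(X+x),s*(X+x),z+(-X*.466)]
    print(X,proj('wrist',[P(4e-3,.108),P(-9e-3,.108),P(4e-3,.052),P(0,.144),P(-5e-3,.144)],o).round(1).tolist())
print('bar top/front',proj('wrist',[H+[.006,.02,.131],H+[0,.02,.125],H+[.006,.02,.119]],o).round(1).tolist())
g=cv2.cvtColor(im,cv2.COLOR_BGR2HSV)
for cc in(280,306,312,330):print(cc,[(r,int(g[r,cc,2])) for r in range(100,240,4)])
A=cv2.resize(im[80:250,240:400],None,fx=2.4,fy=2.4,interpolation=cv2.INTER_CUBIC)
S=cv2.resize(cv2.imread('pics/s18.png')[215:345,355:455],None,fx=3.9,fy=3.9,interpolation=cv2.INTER_CUBIC)
D=np.zeros((max(A.shape[0],S.shape[0]),A.shape[1]+S.shape[1],3),np.uint8);D[:A.shape[0],:A.shape[1]]=A;D[:S.shape[0],A.shape[1]:]=S
cv2.imwrite('pics/v18.png',D);print(D.shape)
E
```

```text
{'time_s': 32.133, 'tool_pos': [0.406, 0.301, 0.131], 'tool_rot': [-179.955, -0.055, -2.296], 'force': [0.616, 0.281, 0.219], 'wrist_torque': [-0.031, 0.155, 0.052], 'grip_width': 0.01, 'grasp_force': 0.0}
0 [[317.7, 146.7], [317.7, 175.5], [317.8, 136.8], [317.6, 170.2], [317.6, 184.7]]
-0.008 [[317.7, 165.9], [317.7, 194.5], [317.8, 150.6], [317.6, 196.0], [317.6, 210.3]]
bar top/front [[263.4, 150.1], [267.3, 163.6], [268.3, 146.7]]
280 [(100, 167), (104, 173), (108, 238), (112, 238), (116, 239), (120, 238), (124, 130), (128, 183), (132, 125), (136, 135), (140, 142), (144, 150), (148, 142), (152, 135), (156, 126), (160, 110), (164, 209), (168, 206), (172, 205), (176, 203), (180, 199), (184, 208), (188, 203), (192, 206), (196, 201), (200, 210), (204, 200), (208, 219), (212, 202), (216, 226), (220, 230), (224, 229), (228, 229), (232, 232), (236, 229)]
306 [(100, 167), (104, 167), (108, 167), (112, 166), (116, 166), (120, 165), (124, 128), (128, 66), (132, 70), (136, 72), (140, 72), (144, 72), (148, 72), (152, 69), (156, 67), (160, 65), (164, 67), (168, 112), (172, 142), (176, 145), 
[... 323 characters left out ...]
 (148, 72), (152, 69), (156, 69), (160, 65), (164, 98), (168, 113), (172, 142), (176, 143), (180, 136), (184, 120), (188, 118), (192, 119), (196, 120), (200, 120), (204, 122), (208, 121), (212, 122), (216, 122), (220, 121), (224, 122), (228, 122), (232, 121), (236, 122)]
330 [(100, 165), (104, 165), (108, 165), (112, 166), (116, 165), (120, 165), (124, 125), (128, 66), (132, 67), (136, 69), (140, 71), (144, 73), (148, 74), (152, 72), (156, 70), (160, 67), (164, 65), (168, 112), (172, 141), (176, 143), (180, 136), (184, 219), (188, 219), (192, 218), (196, 219), (200, 218), (204, 218), (208, 218), (212, 217), (216, 217), (220, 217), (224, 217), (228, 217), (232, 216), (236, 216)]
(507, 774, 3)
```

Call:
arm_command(series="0 0 -10 0 226;0 0 -20 0 226;0 0 -25 0 226;0 0 -25 0 226;0 0 -25 0 226;0 0 -14 0 200;3 10 0 0 150;6 20 0 0 94;8 30 0 0 94;8 35 0 0 94;8 35 0 0 94;8 40 0 0 94;8 40 0 0 94;8 40 0 0 94;8 40 0 0 94;8 40 0 0 94;8 35 0 0 94;6 27 0 0 94;3 14 0 0 94;0 5 0 0 94")

```text
time_s: 33.9
tool_pos: [0.4785, -0.1176, 0.2492]
tool_rot: [179.9, 0.0, -2.7]
force: [0.0, 0.6, 0.0]
grip_width: 0.0549
grasp_force: 0.0
```

Call:
arm_command(series="0 0 0 0.01 94;0 0 10 0 94;0 0 15 0 94;0 0 15 0 94;0 0 0 0 94;0 0 0 0 94;0 0 0 0 94")

```text
time_s: 34.48
tool_pos: [0.4794, -0.1123, 0.2098]
tool_rot: [-180.0, -0.0, -2.8]
force: [0.1, -0.0, -0.0]
grip_width: 0.0548
grasp_force: 0.0
```

```bash
cat >> h.py <<'E'
def handle(im,o):
    "hover over a handle: sleeve blob -> offset in tool x,y of sleeve centre (z 80 mm mid)"
    Rt,p=tool(o);g=cv2.cvtColor(im,cv2.COLOR_BGR2HSV);m=((g[:,:,2]<62)*255).astype(np.uint8);m[:130]=0;m[244:]=0;m[:,:270]=0;m[:,366:]=0
    nl,lab,s,ce=cv2.connectedComponentsWithStats(m)
    for i in range(1,nl):
        if s[i,4]<120:continue
        x,y,w,h,a=s[i];lo=onz('wrist',(ce[i][0],y+h),.108,o)  # front edge of sleeve top: pan x -9
        print('sleeve',s[i].tolist(),'front-top edge',lo.round(4),'width@.1',np.round(w*((onz('wrist',(1,200),.1,o)-onz('wrist',(0,200),.1,o))**2).sum()**.5,4),'-> TCP target',(lo+Rt@[.0065,0,0])[:2].round(4))
E
python3 - <<'E'
from h import *
o=st();im,o=snap('wrist','w19');handle(im,o);print(proj('wrist',[[.4715,-.1125,.144]],o))
g=cv2.cvtColor(im,cv2.COLOR_BGR2HSV)
for r in (190,205,215,220,224,228):print(r,[int(v) for v in g[r,290:350:2,2]])
E
```

```text
{'time_s': 34.483, 'tool_pos': [0.479, -0.112, 0.21], 'tool_rot': [-179.99, -0.018, -2.84], 'force': [0.086, -0.001, -0.048], 'wrist_torque': [-0.022, 0.15, 0.005], 'grip_width': 0.055, 'grasp_force': 0.0}
sleeve [304, 190, 27, 17, 415] front-top edge [ 0.4764 -0.112   0.108 ] width@.1 0.0244 -> TCP target [ 0.4829 -0.1123]
[[317.92268554 226.59622918]]
190 [229, 215, 173, 139, 157, 160, 159, 167, 97, 54, 53, 53, 53, 54, 52, 53, 53, 53, 53, 107, 223, 223, 199, 198, 200, 163, 199, 153, 165, 210]
205 [240, 216, 180, 155, 158, 206, 217, 54, 55, 55, 55, 56, 54, 55, 55, 54, 54, 54, 55, 54, 52, 196, 223, 220, 207, 183, 205, 165, 165, 216]
215 [211, 213, 184, 127, 159, 205, 203, 113, 112, 110, 213, 222, 219, 214, 217, 220, 222, 204, 113, 112, 110, 195, 221, 218, 191, 205, 184, 165, 165, 164]
220 [212, 209, 189, 127, 163, 206, 175, 118, 119, 118, 118, 117, 118, 118, 118, 117, 116, 117, 116, 116, 114, 181, 220, 210, 130, 214, 180, 163, 163, 163]
224 [212, 209, 191, 136, 163, 206, 210, 229, 229, 227, 227, 226, 226, 225, 224, 224, 224, 223, 222, 222, 221, 204, 193, 139, 122, 213, 171, 163, 163, 164]
228 [163, 217, 193, 133, 152, 204, 234, 244, 248, 247, 244, 231, 176, 142, 142, 223, 223, 220, 219, 221, 221, 188, 139, 139, 127, 213, 171, 163, 163, 163]
```

Call:
arm_command(series="-2.5 0 10 0 94;0 0 15 0 94;0 0 20 0 94;0 0 20 0 94;0 0 20 0 94;0 0 20 0 94;0 0 15 0 94;0 0 9 0 94;0 0 0 0 94;0 0 0 0 255;0 0 0 0 255;0 0 0 0 255;0 0 0 0 255;0 0 0 0 255;0 0 0 0 255;0 0 0 0 255", squeeze=40)

```text
time_s: 35.87
tool_pos: [0.4772, -0.1129, 0.081]
tool_rot: [-180.0, -0.1, -2.9]
force: [0.9, 0.6, 2.6]
grip_width: 0.0255
grasp_force: 39.8
```

Call:
arm_command(series="0 0 -10 0 255;0 0 -20 0 255;0 0 -25 0 255;0 0 -25 0 255;0 0 -25 0 255;0 0 -25 0 255;0 0 -20 0 255;0 0 -15 0 255;0 5 -12 0 255;0 10 -8 0 255;0 20 -5 0 255;0 30 0 0 255;1 35 0 0 255;2 35 0 0 255;3 35 0 0 255;3 35 0 0 255;3 35 0 0 255;2 35 0 0 255;1 25 0 0 255;0 15 0 0 255")

```text
time_s: 37.53
tool_pos: [0.4728, -0.4329, 0.2696]
tool_rot: [179.8, 0.2, -3.2]
force: [0.4, 0.4, -2.2]
grip_width: 0.0255
grasp_force: 39.8
```

```bash
cat >> h.py <<'E'
def binpos(im,o):
    g=cv2.cvtColor(im,cv2.COLOR_BGR2HSV);m=cv2.inRange(g,(18,90,60),(38,255,255));m[:60]=0;m[246:]=0
    nl,lab,s,ce=cv2.connectedComponentsWithStats(m);i=1+np.argmax(s[1:,4]);m=(lab==i)
    for r in(150,200,240):
        c=np.nonzero(m[r])[0]
        if len(c):print('row',r,'y edges',onz('wrist',(c[0],r),.133,o)[:2].round(3),onz('wrist',(c[-1],r),.133,o)[:2].round(3),c[0],c[-1])
    r=np.nonzero(m[:,(s[i,0]+s[i,2]//2)])[0];print('far edge',r[0],onz('wrist',(s[i,0]+s[i,2]//2,r[0]),.133,o).round(3))
E
python3 - <<'E'
from h import *
o=st();im,o=snap('wrist','w20');binpos(im,o)
E
```

```text
{'time_s': 37.533, 'tool_pos': [0.473, -0.433, 0.27], 'tool_rot': [179.848, 0.213, -3.203], 'force': [0.366, 0.355, -2.178], 'wrist_torque': [0.032, 0.131, 0.027], 'grip_width': 0.026, 'grasp_force': 39.845}
row 150 y edges [ 0.521 -0.328] [ 0.506 -0.598] 204 488
row 200 y edges [ 0.472 -0.329] [ 0.456 -0.599] 213 484
row 240 y edges [ 0.429 -0.33 ] [ 0.413 -0.6  ] 220 481
far edge 94 [ 0.564 -0.465  0.133]
```

Call:
arm_command(series="4 4 0 0 255;7 5 0 0 255;8 6 0 0 255;8 5 6 0 255;5 4 12 0 255;2 1.5 16 0 255;0 0 16 0 255;0 0 16 0 255;0 0 12 0 255;0 0 8 0 255;0 0 4 0 255;0 0 0 0 255;0 0 0 0 255")

```text
time_s: 38.67
tool_pos: [0.5085, -0.4557, 0.181]
tool_rot: [180.0, -0.0, -2.9]
force: [-0.5, 0.4, -1.2]
grip_width: 0.0258
grasp_force: 39.8
```

Call:
arm_command(series="0 0 0 0 255;0 0 0 0 255;-4 0 0 0 255;-6 0 0 0 255;-6 0 0 0 255;-6 0 0 0 255;-6 0 -2 0 255;-6 0 -2 0 255;-6 0 -2 0 255;-6 0 -2 0 255;-6 0 -2 0 255;-6 0 -2 0 255;-6 0 -2 0 255;-6 0 -2 0 255;-6 0 -2 0 255;-6 0 -2 0 255;-6 0 -2 0 255;-6 0 -2 0 255;-6 0 -2 0 255;-6 0 -2 0 255", squeeze=5)

```text
time_s: 40.33
tool_pos: [0.4017, -0.4502, 0.2087]
tool_rot: [-180.0, -0.0, -2.9]
force: [1.5, -0.2, -2.0]
grip_width: 0.0257
grasp_force: 5.0
```

Call:
arm_command(series="-6 0 -2 0 255;-6 0 -2 0 255;-6 0 -2 0 255;-6 0 -2 0 255;-6 0 0 0 255;-6 0 0 0 255;-3 0 0 0 255;0 0 0 0 255;0 0 0 0 255;0 0 0 0 255;0 0 0 0 255;0 0 0 0 255;0 0 0 0 255;0 0 0 0 255")

```text
time_s: 41.5
tool_pos: [0.3634, -0.4482, 0.2165]
tool_rot: [-180.0, 0.0, -2.9]
force: [-0.4, 0.4, -1.6]
grip_width: 0.0257
grasp_force: 5.0
```

```bash
python3 - <<'E'
from h import *
o=st();im,o=snap('wrist','w21');tilt(im,o);binpos(im,o)
E
```

```text
{'time_s': 41.5, 'tool_pos': [0.363, -0.448, 0.216], 'tool_rot': [-180.0, 0.015, -2.929], 'force': [-0.411, 0.392, -1.564], 'wrist_torque': [-0.054, 0.199, 0.021], 'grip_width': 0.026, 'grasp_force': 5.0}
0 [223. 209.] 5 [216. 199.] 10 [209. 189.] 15 [202. 179.] 20 [195. 170.] 25 [189. 160.] 30 [182. 150.] 35 [176. 141.] 40 [171. 132.] 45 [165. 123.] 50 [161. 114.] 55 [156. 105.] 60 [152.  97.] 65 [149.  89.] 70 [146.  82.] 
bright/sat [(95, np.int64(207), np.int64(181)), (110, np.int64(10), np.int64(180)), (115, np.int64(12), np.int64(174)), (130, np.int64(13), np.int64(138)), (165, np.int64(17), np.int64(92)), (185, np.int64(9), np.int64(148)), (190, np.int64(10), np.int64(185)), (195, np.int64(197), np.int64(141)), (215, np.int64(199), np.int64(156)), (220, np.int64(204), np.int64(247)), (225, np.int64(17), np.int64(235))]
row 150 y edges [ 0.419 -0.33 ] [ 0.405 -0.6  ] 162 508
row 200 y edges [ 0.378 -0.331] [ 0.364 -0.595] 173 496
far edge 60 [ 0.477 -0.464  0.133]
```

Call:
arm_command(series="4 0 0 0 255;4 0 -8 0 255;4 0 -14 0 255;4 0 -20 0 255;0 0 -20 0 255;0 0 -20 0 255;0 0 -14 0 255;0 -10 -4 0 255;0 -20 0 0 255;0 -30 0 0 255;0 -35 0 0 255;0 -35 0 0 255;0 -35 0 0 255;0 -35 0 0 255;0 -20 0 0 255;0 -10 0 0 255;0 0 0 0 255;0 0 0 0 255", squeeze=12)

```text
time_s: 43.05
tool_pos: [0.3911, -0.2207, 0.3169]
tool_rot: [179.9, -0.0, -3.0]
force: [-0.7, -0.8, -1.6]
grip_width: 0.0258
grasp_force: 12.0
```

```bash
cat >> h.py <<'E'
def vials(im,o):
    g=cv2.cvtColor(im,cv2.COLOR_BGR2HSV);m=cv2.inRange(g,(18,90,60),(38,255,255));m[:20]=0;m[246:]=0
    nl,lab,s,ce=cv2.connectedComponentsWithStats(m);ks=[i for i in range(1,nl)]
    c=proj('wrist',[[.456,-.464,.002]],o)[0];print('bin centre px',c.round(0))
    k=max(cv2.findContours(m,0,2)[0],key=cv2.contourArea);f=np.zeros_like(m);cv2.fillConvexPoly(f,cv2.convexHull(k),255);f=cv2.erode(f,np.ones((9,9),np.uint8))
    w=cv2.inRange(g,(0,0,90),(180,80,255))&f;nl,lab,s,ce=cv2.connectedComponentsWithStats(w)
    for i in range(1,nl):
        if s[i,4]>40:
            (cx,cy),(a,b),an=cv2.minAreaRect(np.argwhere(lab==i)[:,::-1].astype(np.float32));q=onz('wrist',(cx,cy),.012,o);k=np.linalg.norm(onz('wrist',(cx+10,cy),.012,o)-q)/10
            print('blob',s[i].tolist(),'pos',q[:2].round(3),'size mm',round(max(a,b)*k*1000),round(min(a,b)*k*1000))
E
python3 - <<'E'
from h import *
o=st();im,o=snap('wrist','w22');vials(im,o)
print('ref w9');o2=dict(tool_pos=[.3781,-.2711,.3167],tool_rot=[180,0,-2.9]);vials(cv2.imread('pics/w9.png'),o2)
E
```

```text
{'time_s': 43.05, 'tool_pos': [0.391, -0.221, 0.317], 'tool_rot': [179.944, -0.032, -3.004], 'force': [-0.685, -0.795, -1.628], 'wrist_torque': [-0.058, 0.219, -0.012], 'grip_width': 0.026, 'grasp_force': 11.999}
bin centre px [480. 112.]
blob [460, 45, 59, 26, 945] pos [ 0.528 -0.464] size mm 82 25
blob [463, 131, 82, 50, 1463] pos [ 0.386 -0.504] size mm 129 50
ref w9
bin centre px [447. 104.]
blob [423, 36, 58, 26, 947] pos [ 0.53  -0.462] size mm 80 25
blob [453, 123, 58, 38, 848] pos [ 0.402 -0.515] size mm 89 24
```

Call:
arm_command(series="-3 0 5 0 255;-5 0 12 0 255;-5 0 18 0 255;-4 0 20 0 255;-2 0 20 0 255;0 0 20 0 255;0 0 20 0 255;0 0 20 0 255;0 0 18 0 255;0 0 14 0 255;0 0 9 0 255;0 0 5 0 255;0 0 0 0 255;0 0 0 0 255")

```text
time_s: 44.27
tool_pos: [0.3723, -0.2192, 0.1359]
tool_rot: [180.0, -0.0, -3.0]
force: [-0.9, 0.6, -2.2]
grip_width: 0.0257
grasp_force: 12.0
```

Call:
arm_command(series="0 0 3 0 255;2 0 2 0 255;4 0 2 0 255;5 0 0.5 0 255;6 0 0.5 0 255;6 0 0 0 255;6 0 0 0 255;6 0 0 0 255;6 0 0 0 255;4 0 0.5 0 255;0 0 0 0 255", squeeze=6)

```text
time_s: 45.18
tool_pos: [0.4175, -0.2204, 0.1266]
tool_rot: [180.0, 0.0, -2.9]
force: [0.7, -0.0, -0.4]
grip_width: 0.0257
grasp_force: 6.0
```

```bash
python3 - <<'E'
from h import *
o=st();im,o=snap('wrist','w23');tilt(im,o)
E
```

```text
{'time_s': 45.183, 'tool_pos': [0.418, -0.22, 0.127], 'tool_rot': [179.968, 0.046, -2.906], 'force': [0.73, -0.011, -0.416], 'wrist_torque': [0.085, -0.027, 0.006], 'grip_width': 0.026, 'grasp_force': 5.999}
0 [223. 209.] 5 [216. 199.] 10 [209. 189.] 15 [202. 179.] 20 [195. 170.] 25 [189. 160.] 30 [182. 150.] 35 [176. 141.] 40 [171. 132.] 45 [165. 123.] 50 [161. 114.] 55 [156. 105.] 60 [152.  97.] 65 [149.  89.] 70 [146.  82.] 
bright/sat [(75, np.int64(6), np.int64(168)), (100, np.int64(15), np.int64(121)), (140, np.int64(12), np.int64(131)), (180, np.int64(11), np.int64(114))]
```

Call:
arm_command(series="5 0 1.5 0 255;5 0 2 0 255;5 0 2 0 255;5 0 3 0 255;5 0 3 0 255;5 0 3 0 255;4 0 3.5 0 255;4 0 4 0 255;4 0 4 0 255;3 0 4 0 255;3 0 4 0 255;2 0 4 0 255;1 0 4 0 255;1 0 4 0 255;0 0 0 0 255;0 0 0 0 255")

```text
time_s: 46.57
tool_pos: [0.468, -0.2232, 0.0804]
tool_rot: [-180.0, 0.1, -3.0]
force: [0.3, 0.2, -0.6]
grip_width: 0.0261
grasp_force: 6.0
```

```bash
python3 - <<'E'
from h import *
o=st();im,o=snap('wrist','w24');tilt(im,o)
E
```

```text
{'time_s': 46.567, 'tool_pos': [0.468, -0.223, 0.08], 'tool_rot': [-179.978, 0.12, -2.955], 'force': [0.334, 0.157, -0.641], 'wrist_torque': [0.007, 0.165, -0.003], 'grip_width': 0.026, 'grasp_force': 6.0}
0 [223. 209.] 5 [216. 199.] 10 [209. 189.] 15 [202. 179.] 20 [195. 170.] 25 [189. 160.] 30 [182. 150.] 35 [176. 141.] 40 [171. 132.] 45 [165. 123.] 50 [161. 114.] 55 [156. 105.] 60 [152.  97.] 65 [149.  89.] 70 [146.  82.] 
bright/sat [(130, np.int64(8), np.int64(128)), (135, np.int64(7), np.int64(154)), (160, np.int64(5), np.int64(151)), (165, np.int64(14), np.int64(143)), (195, np.int64(9), np.int64(113)), (215, np.int64(11), np.int64(139))]
```

Call:
arm_command(series="0 0 0 0 140;0 0 0 0 120;0 0 0 0 94;0 0 0 0 94;0 0 0 0 94;0 0 0 0 94;0 0 -10 0 94;0 0 -20 0 94;0 0 -25 0 94;0 0 -25 0 94;0 0 -25 0 94;0 0 -15 0 94;0 0 -10 0 94;0 0 0 0 94;0 0 0 0 94;0 0 0 0 94")

```text
time_s: 47.95
tool_pos: [0.4684, -0.2229, 0.21]
tool_rot: [-180.0, 0.1, -2.9]
force: [-0.3, -0.1, -0.2]
grip_width: 0.0548
grasp_force: 0.0
```

```bash
cat >> h.py <<'E'
def htop(im,o,y):
    g=cv2.cvtColor(im,cv2.COLOR_BGR2HSV);handle(im,o)
    print('col',[(r,int(g[r,318,2])) for r in range(130,244,3)])
    for x in np.arange(-.01,.041,.01)+float(o['tool_pos'][0]):print('origin x',round(x,4),proj('wrist',[[x-.009,y,.108],[x+.004,y,.052],[x-.005,y,.144],[x,y,.144],[x,y,.034],[x,y,0]],o).round(0)[:,1].tolist())
E
python3 - <<'E'
from h import *
o=st();im,o=snap('wrist','w25');htop(im,o,-.223)
E
```

```text
{'time_s': 47.95, 'tool_pos': [0.468, -0.223, 0.21], 'tool_rot': [-179.978, 0.098, -2.93], 'force': [-0.28, -0.05, -0.193], 'wrist_torque': [-0.003, 0.193, 0.029], 'grip_width': 0.055, 'grasp_force': 0.0}
sleeve [305, 170, 28, 15, 376] front-top edge [ 0.485  -0.2246  0.108 ] width@.1 0.0254 -> TCP target [ 0.4915 -0.2249]
col [(130, 172), (133, 171), (136, 170), (139, 169), (142, 144), (145, 160), (148, 161), (151, 162), (154, 161), (157, 161), (160, 161), (163, 159), (166, 108), (169, 102), (172, 48), (175, 47), (178, 48), (181, 50), (184, 58), (187, 122), (190, 134), (193, 112), (196, 136), (199, 140), (202, 136), (205, 136), (208, 136), (211, 136), (214, 136), (217, 136), (220, 136), (223, 137), (226, 137), (229, 137), (232, 136), (235, 137), (238, 137), (241, 138)]
origin x 0.4584 [224.0, 194.0, 235.0, 229.0, 193.0, 186.0]
origin x 0.4684 [213.0, 185.0, 223.0, 217.0, 184.0, 178.0]
origin x 0.4784 [202.0, 175.0, 211.0, 204.0, 176.0, 170.0]
origin x 0.4884 [191.0, 166.0, 198.0, 192.0, 167.0, 162.0]
origin x 0.4984 [180.0, 156.0, 185.0, 179.0, 157.0, 153.0]
origin x 0.5084 [169.0, 146.0, 172.0, 165.0, 148.0, 145.0]
```

Call:
arm_command(series="6 0 0 0 94;8 0 0 0 94;4.5 0 5 0 94;0 0 20 0 94;0 0 20 0 94;0 0 25 0 94;0 0 25 0 94;0 0 20 0 94;0 0 10 0 94;0 0 4.5 0 94;0 0 0 0 94;0 0 0 0 255;0 0 0 0 255;0 0 0 0 255;0 0 0 0 255;0 0 0 0 255;0 0 0 0 255;0 0 0 0 255", squeeze=40)

```text
time_s: 49.5
tool_pos: [0.4879, -0.2242, 0.0821]
tool_rot: [-180.0, -0.1, -2.9]
force: [-0.0, 0.6, 3.4]
grip_width: 0.0256
grasp_force: 40.0
```

Call:
arm_command(series="0 0 -10 0 255;0 0 -20 0 255;0 0 -25 0 255;0 0 -25 0 255;0 0 -25 0 255;0 0 -25 0 255;0 0 -25 0 255;0 0 -25 0 255;0 0 -20 0 255;0 0 -12 0 255;0 0 -8 0 255;0 0 0 0 255")

```text
time_s: 50.5
tool_pos: [0.4879, -0.2246, 0.3028]
tool_rot: [180.0, -0.1, -2.9]
force: [0.3, 0.1, -1.6]
grip_width: 0.0255
grasp_force: 40.0
```

Call:
arm_command(series="-4 -10 0 0 255;-8 -20 0 0 255;-10 -30 0 0 255;-10 -35 0 0 255;-10 -35 0 0 255;-10 -35 0 0 255;-10 -35 0 0 255;-10 -35 0 0 255;-10 -35 0 0 255;-10 -35 0 0 255;-8 -35 0 0 255;-3.2 -35 0 0 255;0 -30 0 0 255;0 -22 0 0 255;0 -13 0 0 255;0 -5.7 0 0 255;0 0 0 -0.01 255;0 0 0 0 255;0 0 0 0 255")

```text
time_s: 52.08
tool_pos: [0.4076, 0.2243, 0.3015]
tool_rot: [180.0, 0.0, -2.5]
force: [-0.5, 0.5, -1.4]
grip_width: 0.0259
grasp_force: 40.0
```

```bash
cat >> h.py <<'E'
def pegs(im,o):
    "peg centre columns at rows and tip row, around expected col 318"
    g=cv2.cvtColor(im,cv2.COLOR_BGR2HSV)[:,:,1].astype(int)
    for r in range(140,186,6):
        c=np.nonzero(g[r,285:350]<13)[0];print(r,(c.min()+285,c.max()+285,round(c.mean()+285,1)) if len(c) else None,end='; ')
    print()
E
python3 - <<'E'
from h import *
o=st();im,o=snap('wrist','w26');pegs(im,o)
g=cv2.cvtColor(im,cv2.COLOR_BGR2HSV)
print('sleeve/pan held rows',[(r,int(g[r,290,2]),int(g[r,318,2])) for r in range(190,246,4)])
E
```

```text
{'time_s': 52.083, 'tool_pos': [0.408, 0.224, 0.301], 'tool_rot': [179.965, 0.008, -2.506], 'force': [-0.457, 0.509, -1.428], 'wrist_torque': [0.007, 0.096, 0.04], 'grip_width': 0.026, 'grasp_force': 40.0}
140 (np.int64(312), np.int64(317), np.float64(314.6)); 146 (np.int64(313), np.int64(317), np.float64(315.0)); 152 (np.int64(313), np.int64(317), np.float64(315.0)); 158 (np.int64(313), np.int64(317), np.float64(315.0)); 164 (np.int64(312), np.int64(315), np.float64(313.5)); 170 (np.int64(312), np.int64(317), np.float64(314.2)); 176 (np.int64(313), np.int64(317), np.float64(315.0)); 182 None; 
sleeve/pan held rows [(190, 239, 240), (194, 240, 240), (198, 240, 240), (202, 239, 239), (206, 240, 239), (210, 240, 240), (214, 141, 111), (218, 113, 112), (222, 110, 112), (226, 111, 111), (230, 224, 111), (234, 142, 104), (238, 87, 49), (242, 49, 48)]
```

Call:
arm_command(series="0 -2.5 8 0 255;0 0 15 0 255;0 0 20 0 255;0 0 20 0 255;0 0 20 0 255;0 0 20 0 255;0 0 20 0 255;0 0 15 0 255;0 0 10 0 255;0 0 6 0 255;0 0 0 0 255;0 0 0 0 255")

```text
time_s: 53.13
tool_pos: [0.4077, 0.2287, 0.148]
tool_rot: [-180.0, -0.0, -2.4]
force: [-0.6, -0.3, -0.8]
grip_width: 0.0257
grasp_force: 40.0
```

```bash
python3 - <<'E'
from h import *
o=st();im,o=snap('wrist','w27');g=cv2.cvtColor(im,cv2.COLOR_BGR2HSV)
for r in(185,200,212,220,230):print(r,[int(v) for v in g[r,300:340,2]])
E
```

```text
{'time_s': 53.133, 'tool_pos': [0.408, 0.229, 0.148], 'tool_rot': [-179.976, -0.034, -2.38], 'force': [-0.633, -0.268, -0.789], 'wrist_torque': [-0.016, 0.076, 0.094], 'grip_width': 0.026, 'grasp_force': 40.0}
185 [238, 238, 238, 237, 238, 238, 238, 237, 238, 238, 219, 162, 162, 162, 153, 129, 119, 128, 133, 136, 138, 141, 141, 140, 138, 138, 134, 128, 123, 143, 161, 162, 162, 162, 162, 162, 162, 162, 162, 162]
200 [238, 238, 238, 238, 238, 238, 238, 238, 238, 238, 219, 161, 162, 162, 155, 135, 122, 129, 133, 136, 138, 142, 142, 140, 138, 137, 134, 127, 123, 143, 161, 160, 160, 161, 161, 162, 161, 162, 162, 162]
212 [239, 239, 239, 239, 239, 239, 239, 239, 239, 219, 161, 161, 161, 161, 148, 123, 121, 129, 134, 136, 139, 142, 143, 140, 139, 137, 133, 127, 123, 143, 161, 161, 161, 162, 162, 162, 161, 161, 161, 162]
220 [109, 109, 109, 109, 109, 109, 109, 109, 109, 108, 108, 109, 109, 109, 107, 109, 122, 129, 134, 136, 139, 143, 144, 141, 138, 137, 133, 126, 113, 104, 109, 108, 109, 109, 109, 109, 109, 109, 109, 109]
230 [226, 190, 105, 106, 106, 106, 106, 107, 108, 109, 108, 108, 109, 109, 106, 111, 122, 128, 132, 135, 137, 143, 144, 140, 138, 136, 133, 126, 112, 104, 108, 107, 107, 107, 106, 132, 159, 192, 224, 224]
```

Call:
arm_command(series="4 1.5 0 0 255;6 0 0 0 255;6 0 0 0 255;4 0 0 0 255;4 0 1.5 0 255;4 0 2 0 255;4 0 2 0 255;4 0 2 0 255;4 0 2 0 255;2 0 1 0 255;1 0 1 0 255;0 0 0 0 255;0 0 0 0 255")

```text
time_s: 54.27
tool_pos: [0.45, 0.2254, 0.1359]
tool_rot: [180.0, 0.0, -2.4]
force: [-0.5, 0.1, -2.8]
grip_width: 0.0257
grasp_force: 40.2
```

Call:
arm_command(series="0 0 1 0 255;0 0 1 0 255;0 0 0 0 140;0 0 0 0 120;0 0 0 0 94;0 0 0 0 94;0 0 0 0 94;0 0 0 0 94;0 0 0 0 94;-5 0 0 0 94;-10 0 -1 0 94;-12 0 -1 0 94;-12 0 -1 0 94;-6 0 0 0 226;0 0 0 0 226;0 0 0 0 226;0 0 0 0 226;0 0 0 0 226;0 0 0 0 226;0 0 0 0 226")

```text
time_s: 55.93
tool_pos: [0.4056, 0.2271, 0.137]
tool_rot: [180.0, -0.0, -2.4]
force: [-0.4, 0.1, 0.3]
grip_width: 0.0165
grasp_force: 0.0
```

```bash
cat >> h.py <<'E'
def hung(im,o,H):
    H=np.array(H);c,s=np.cos(np.radians(-2.3)),np.sin(np.radians(-2.3))
    for X in(0,-.008):
        P=lambda x,z:H+[c*(X+x),s*(X+x),z+(-X*.466)]
        print(X,'sleeve front top, strip top back, front',proj('wrist',[P(-9e-3,.108),P(0,.144),P(-5e-3,.144)],o).round(1).tolist())
    g=cv2.cvtColor(im,cv2.COLOR_BGR2HSV)
    for cc in(280,306,318,330,350):print(cc,[(r,int(g[r,cc,2])) for r in range(112,232,4)])
E
python3 - <<'E'
from h import *
o=st();im,o=snap('wrist','w28');hung(im,o,[.463,.2246,.045])
E
```

```text
{'time_s': 55.933, 'tool_pos': [0.406, 0.227, 0.137], 'tool_rot': [179.99, -0.005, -2.386], 'force': [-0.425, 0.121, 0.308], 'wrist_torque': [0.007, 0.231, -0.035], 'grip_width': 0.016, 'grasp_force': 0.0}
0 sleeve front top, strip top back, front [[316.8, 176.6], [316.5, 172.1], [316.5, 185.8]]
-0.008 sleeve front top, strip top back, front [[316.9, 194.9], [316.5, 196.4], [316.6, 209.9]]
280 [(112, 162), (116, 163), (120, 162), (124, 162), (128, 128), (132, 182), (136, 218), (140, 129), (144, 136), (148, 143), (152, 149), (156, 137), (160, 130), (164, 115), (168, 202), (172, 207), (176, 211), (180, 216), (184, 218), (188, 219), (192, 219), (196, 220), (200, 221), (204, 221), (208, 221), (212, 220), (216, 217), (220, 211), (224, 217), (228, 214)]
306 [(112, 162), (116, 162), (120, 162), (124, 162), (128, 127), (132, 169), (136, 67), (140, 70), (144, 71), (148, 71), (152, 70), (156, 69), (160, 66), (164, 64), (168, 59), (172, 44), (176, 44), (180, 47), (184, 47), (188, 114), (192, 116), (196, 135), (200, 136), (204, 230), (208, 230), (212, 162), (216, 114), (220, 118), (224, 140), (2
[... 383 characters left out ...]
 (116, 164), (120, 164), (124, 164), (128, 124), (132, 135), (136, 65), (140, 66), (144, 69), (148, 71), (152, 72), (156, 70), (160, 70), (164, 68), (168, 62), (172, 44), (176, 45), (180, 47), (184, 48), (188, 114), (192, 116), (196, 136), (200, 137), (204, 222), (208, 221), (212, 181), (216, 114), (220, 118), (224, 138), (228, 138)]
350 [(112, 164), (116, 164), (120, 164), (124, 165), (128, 126), (132, 176), (136, 220), (140, 127), (144, 136), (148, 143), (152, 150), (156, 139), (160, 131), (164, 117), (168, 221), (172, 209), (176, 212), (180, 203), (184, 195), (188, 188), (192, 165), (196, 167), (200, 152), (204, 135), (208, 119), (212, 120), (216, 116), (220, 114), (224, 125), (228, 130)]
```

Call:
arm_command(series="0 0 3 0 226;5 0 2 0 226;8 0 0 0 226;8 0 0 0 226;5 0 0 0 226;3 0 0 0 226;2 0 0 0 226;2 0 0 0 226;2 0 0 0 226;2 0 0 0 226;2 0 0 0 226;2 0 0 0 226;0 0 0 0 226")

```text
time_s: 57.07
tool_pos: [0.4414, 0.2258, 0.1315]
tool_rot: [179.9, 0.6, -2.3]
force: [-12.7, -0.7, 7.3]
grip_width: 0.0098
grasp_force: 6.4
```

Call:
arm_command(series="1 0 0 0 226;0 0 0 0 226;-4 0 0 0 226;-6 0 0 0 226;-10 0 0 0 226;-15 0 0 0 226;-8 0 0 0 226;0 0 0 0 226;0 0 0 0 226")

```text
time_s: 57.82
tool_pos: [0.4044, 0.2275, 0.1324]
tool_rot: [-180.0, -0.1, -2.3]
force: [0.3, -0.3, -0.3]
grip_width: 0.0096
grasp_force: 0.0
```

```bash
python3 - <<'E'
from h import *
o=st();im,o=snap('wrist','w29');hung(im,o,[.463,.2246,.045])
E
```

```text
{'time_s': 57.817, 'tool_pos': [0.404, 0.227, 0.132], 'tool_rot': [-179.954, -0.069, -2.317], 'force': [0.3, -0.259, -0.327], 'wrist_torque': [-0.0, 0.13, -0.043], 'grip_width': 0.01, 'grasp_force': 0.0}
0 sleeve front top, strip top back, front [[317.6, 175.9], [317.4, 170.9], [317.4, 185.1]]
-0.008 sleeve front top, strip top back, front [[317.6, 194.8], [317.4, 196.3], [317.4, 210.4]]
280 [(112, 162), (116, 161), (120, 161), (124, 160), (128, 141), (132, 200), (136, 120), (140, 133), (144, 139), (148, 149), (152, 141), (156, 134), (160, 123), (164, 107), (168, 203), (172, 196), (176, 188), (180, 183), (184, 177), (188, 171), (192, 167), (196, 163), (200, 176), (204, 179), (208, 167), (212, 166), (216, 222), (220, 225), (224, 234), (228, 228)]
306 [(112, 162), (116, 161), (120, 161), (124, 160), (128, 136), (132, 71), (136, 67), (140, 69), (144, 70), (148, 70), (152, 69), (156, 66), (160, 64), (164, 63), (168, 82), (172, 111), (176, 140), (180, 142), (184, 135), (188, 222), (192, 222), (196, 222), (200, 221), (204, 222), (208, 223), (212, 222), (216, 222), (220, 222), (224, 222), (
[... 386 characters left out ...]
16, 162), (120, 162), (124, 163), (128, 132), (132, 62), (136, 66), (140, 69), (144, 69), (148, 71), (152, 71), (156, 71), (160, 68), (164, 67), (168, 63), (172, 110), (176, 140), (180, 143), (184, 137), (188, 219), (192, 219), (196, 219), (200, 219), (204, 220), (208, 219), (212, 219), (216, 219), (220, 218), (224, 218), (228, 217)]
350 [(112, 163), (116, 163), (120, 163), (124, 163), (128, 131), (132, 143), (136, 118), (140, 131), (144, 139), (148, 148), (152, 143), (156, 136), (160, 126), (164, 111), (168, 219), (172, 219), (176, 218), (180, 218), (184, 218), (188, 218), (192, 218), (196, 217), (200, 216), (204, 215), (208, 215), (212, 213), (216, 212), (220, 213), (224, 213), (228, 212)]
```

Call:
arm_command(series="0 0 -10 0 226;0 0 -20 0 226;0 0 -25 0 226;0 0 -25 0 226;0 0 -25 0 200;0 0 -13 0 150;4 10 0 0 94;8 20 0 0 94;10 30 0 0 94;10 35 0 0 94;10 35 0 0 94;10 35 0 0 94;10 35 0 0 94;8 30 0 0 94;6 20 0 0 94;2 9.6 0 0 94;0 0 15 -0.11 94;0 0 15 0 94;0 0 10 0 94;0 0 0 0 94")

```text
time_s: 59.53
tool_pos: [0.4698, -0.035, 0.2076]
tool_rot: [180.0, 0.3, 4.0]
force: [-0.4, 0.6, -0.2]
grip_width: 0.0549
grasp_force: 0.0
```

Call:
arm_command(series="0 0 0 0 94;0 0 0 0 94")

```text
time_s: 59.7
tool_pos: [0.4719, -0.035, 0.2106]
tool_rot: [180.0, -0.0, 4.0]
force: [1.0, 0.5, 0.5]
grip_width: 0.0546
grasp_force: 0.0
```

```bash
python3 - <<'E'
from h import *
o=st();im,o=snap('wrist','w30');htop(im,o,-.035)
g=cv2.cvtColor(im,cv2.COLOR_BGR2HSV)
for r in(196,204,212,220,228):print(r,[int(v) for v in g[r,282:354:2,2]])
E
```

```text
{'time_s': 59.7, 'tool_pos': [0.472, -0.035, 0.211], 'tool_rot': [179.995, -0.039, 3.97], 'force': [0.998, 0.545, 0.541], 'wrist_torque': [-0.084, 0.106, 0.064], 'grip_width': 0.055, 'grasp_force': 0.0}
sleeve [299, 188, 26, 17, 334] front-top edge [ 0.4701 -0.0309  0.108 ] width@.1 0.0236 -> TCP target [ 0.4766 -0.0304]
col [(130, 171), (133, 232), (136, 244), (139, 246), (142, 247), (145, 245), (148, 236), (151, 214), (154, 166), (157, 166), (160, 167), (163, 166), (166, 167), (169, 166), (172, 165), (175, 166), (178, 166), (181, 113), (184, 114), (187, 94), (190, 59), (193, 60), (196, 59), (199, 61), (202, 61), (205, 79), (208, 156), (211, 195), (214, 177), (217, 116), (220, 200), (223, 229), (226, 204), (229, 204), (232, 201), (235, 187), (238, 164), (241, 236)]
origin x 0.4619 [224.0, 194.0, 235.0, 229.0, 193.0, 186.0]
origin x 0.4719 [213.0, 185.0, 223.0, 217.0, 185.0, 178.0]
origin x 0.4819 [202.0, 175.0, 210.0, 204.0, 176.0, 170.0]
origin x 0.4919 [191.0, 166.0, 198.0, 192.0, 167.0, 162.0]
origin x 0.5019 [180.0, 156.0, 185.0, 179.0, 158.0, 154.0]
origin x 0.5119 [169.0, 146.
[... 228 characters left out ...]
172, 123, 147, 133, 65, 65, 63, 62, 62, 62, 61, 62, 60, 63, 64, 64, 64, 65, 215, 241, 227, 176, 141, 195, 194, 168, 169, 169, 213, 241, 241, 241]
212 [237, 237, 237, 218, 190, 150, 146, 133, 116, 114, 113, 207, 220, 222, 219, 219, 219, 221, 195, 115, 115, 114, 247, 242, 230, 181, 141, 196, 191, 168, 167, 168, 168, 242, 241, 241]
220 [238, 238, 237, 209, 205, 134, 139, 190, 189, 189, 190, 191, 192, 193, 196, 196, 198, 198, 200, 200, 201, 192, 226, 243, 231, 183, 141, 195, 188, 167, 168, 168, 213, 242, 242, 242]
228 [237, 237, 237, 229, 212, 121, 153, 142, 141, 142, 185, 222, 224, 223, 223, 223, 222, 215, 204, 230, 243, 247, 247, 243, 231, 185, 140, 196, 186, 165, 165, 166, 166, 242, 242, 242]
```

Call:
arm_command(series="0 -4.5 10 0 94;0 0 15 0 94;0 0 20 0 94;0 0 20 0 94;0 0 20 0 94;0 0 20 0 94;0 0 15 0 94;0 0 10 0 94;0 0 0 0 94;0 0 0 0 255;0 0 0 0 255;0 0 0 0 255;0 0 0 0 255;0 0 0 0 255;0 0 0 0 255;0 0 0 0 255", squeeze=40)

```text
time_s: 61.08
tool_pos: [0.4718, -0.0306, 0.0806]
tool_rot: [-180.0, -0.1, 3.9]
force: [-0.1, 0.7, 1.9]
grip_width: 0.0258
grasp_force: 39.9
```

Call:
arm_command(series="0 0 -10 0 255;0 0 -20 0 255;0 0 -25 0 255;0 0 -25 0 255;0 0 -25 0 255;0 0 -25 0 255;0 0 -20 0 255;0 0 -15 0 255;0 5 -12 0 255;0 10 -8 0 255;0 20 -5 0 255;0 30 0 0.03 255;0 35 0 0.03 255;0 35 0 0.03 255;0 35 0 0.03 255;0 35 0 0 255;0 35 0 0 255;0 35 0 0 255;0 35 0 0 255;0 35 0 0 255")

```text
time_s: 62.75
tool_pos: [0.4663, -0.3777, 0.2697]
tool_rot: [180.0, 0.1, -3.0]
force: [0.0, 0.0, -1.4]
grip_width: 0.0254
grasp_force: 39.9
```

Call:
arm_command(series="0 30 0 0 255;0 20 0 0 255;0 10 0 0 255;0 0 0 0 255;0 0 0 0 255")

```text
time_s: 63.17
tool_pos: [0.464, -0.4352, 0.2695]
tool_rot: [-179.9, 0.1, -3.0]
force: [0.5, -0.4, -2.2]
grip_width: 0.026
grasp_force: 39.9
```

```bash
python3 - <<'E'
from h import *
o=st();im,o=snap('wrist','w31');binpos(im,o)
E
```

```text
{'time_s': 63.167, 'tool_pos': [0.464, -0.435, 0.27], 'tool_rot': [-179.942, 0.079, -2.997], 'force': [0.521, -0.418, -2.177], 'wrist_torque': [0.022, 0.092, 0.03], 'grip_width': 0.026, 'grasp_force': 39.905}
row 150 y edges [ 0.512 -0.329] [ 0.498 -0.598] 203 487
row 200 y edges [ 0.463 -0.329] [ 0.449 -0.598] 211 482
row 240 y edges [ 0.42 -0.33] [ 0.406 -0.6  ] 218 479
far edge 84 [ 0.564 -0.465  0.133]
```

Call:
arm_command(series="5 4 0 0 255;9 4 0 0 255;10 4 0 0 255;10 4 6 0 255;7 3 12 0 255;3 1.5 16 0 255;0 0 16 0 255;0 0 16 0 255;0 0 12 0 255;0 0 7 0 255;0 0 4 0 255;0 0 0 0 255;0 0 0 0 255")

```text
time_s: 64.3
tool_pos: [0.5078, -0.4582, 0.1816]
tool_rot: [180.0, -0.0, -2.9]
force: [0.2, 0.3, -2.0]
grip_width: 0.0257
grasp_force: 39.9
```

Call:
arm_command(series="0 0 0 0 255;0 0 0 0 255;-4 0 0 0 255;-6 0 0 0 255;-6 0 0 0 255;-6 0 0 0 255;-6 0 -2 0 255;-6 0 -2 0 255;-6 0 -2 0 255;-6 0 -2 0 255;-6 0 -2 0 255;-6 0 -2 0 255;-6 0 -2 0 255;-6 0 -2 0 255;-6 0 -2 0 255;-6 0 -2 0 255;-6 0 -2 0 255;-6 0 -2 0 255;-6 0 -2 0 255;-6 0 -2 0 255", squeeze=5)

```text
time_s: 65.97
tool_pos: [0.4009, -0.4527, 0.2093]
tool_rot: [180.0, 0.0, -2.9]
force: [0.4, 0.3, -1.8]
grip_width: 0.0258
grasp_force: 5.0
```

Call:
arm_command(series="-6 0 -2 0 255;-6 0 -2 0 255;-6 0 -2 0 255;-6 0 -2 0 255;-6 0 0 0 255;-6 0 0 0 255;-3 0 0 0 255;0 0 0 0 255;0 0 0 0 255;0 0 0 0 255;0 0 0 0 255;0 0 0 0 255;0 0 0 0 255;0 0 0 0 255")

```text
time_s: 67.13
tool_pos: [0.3627, -0.4506, 0.217]
tool_rot: [-180.0, 0.0, -2.9]
force: [1.0, -0.1, -2.2]
grip_width: 0.0261
grasp_force: 5.0
```

Call:
arm_command(series="4 0 0 0 255;4 0 -8 0 255;4 0 -14 0 255;4 0 -20 0 255;0 0 -20 0 255;0 0 -20 0 255;0 0 -14 0 255;0 -10 -4 0 255;0 -20 0 0 255;0 -30 0 0 255;0 -35 0 0 255;0 -35 0 0 255;0 -35 0 0 255;0 -35 0 0 255;0 -20 0 0 255;0 -10 0 0 255;0 0 0 0 255;0 0 0 0 255", squeeze=12)

```text
time_s: 68.63
tool_pos: [0.3904, -0.223, 0.3175]
tool_rot: [179.9, -0.0, -3.0]
force: [-0.0, -1.0, -1.4]
grip_width: 0.0259
grasp_force: 12.0
```

```bash
python3 - <<'E'
from h import *
o=st();im,o=snap('wrist','w32');vials(im,o);tilt(im,o)
E
```

```text
{'time_s': 68.633, 'tool_pos': [0.39, -0.223, 0.317], 'tool_rot': [179.947, -0.037, -2.988], 'force': [-0.012, -1.003, -1.415], 'wrist_torque': [-0.058, 0.242, -0.02], 'grip_width': 0.026, 'grasp_force': 11.997}
bin centre px [479. 111.]
blob [458, 45, 59, 25, 947] pos [ 0.53  -0.463] size mm 82 26
blob [461, 126, 84, 50, 2045] pos [ 0.395 -0.499] size mm 127 58
0 [223. 209.] 5 [216. 199.] 10 [209. 189.] 15 [202. 179.] 20 [195. 170.] 25 [189. 160.] 30 [182. 150.] 35 [176. 141.] 40 [171. 132.] 45 [165. 123.] 50 [161. 114.] 55 [156. 105.] 60 [152.  97.] 65 [149.  89.] 70 [146.  82.] 
bright/sat [(70, np.int64(5), np.int64(218)), (90, np.int64(17), np.int64(236)), (110, np.int64(11), np.int64(159)), (165, np.int64(11), np.int64(96)), (185, np.int64(12), np.int64(145)), (190, np.int64(8), np.int64(185)), (195, np.int64(29), np.int64(157))]
```

Call:
arm_command(series="-3 0 5 0 255;-5 0 12 0 255;-5 0 18 0 255;-4 0 20 0 255;-2 0 20 0 255;0 0 20 0 255;0 0 20 0 255;0 0 20 0 255;0 0 18 0 255;0 0 14 0 255;0 0 9 0 255;0 0 5 0 255;0 0 0 0 255;0 0 0 0 255")

```text
time_s: 69.85
tool_pos: [0.3716, -0.2216, 0.1364]
tool_rot: [180.0, -0.0, -3.0]
force: [-0.7, 0.0, -0.8]
grip_width: 0.0257
grasp_force: 12.0
```

Call:
arm_command(series="0 0 3 0 255;2 0 2 0 255;4 0 2 0 255;5 0 0.5 0 255;6 0 0.5 0 255;6 0 0 0 255;6 0 0 0 255;6 0 0 0 255;6 0 0 0 255;4 0 0.5 0 255;0 0 0 0 255", squeeze=6)

```text
time_s: 70.77
tool_pos: [0.4171, -0.2232, 0.1273]
tool_rot: [180.0, 0.0, -2.9]
force: [1.1, -0.0, 1.2]
grip_width: 0.0258
grasp_force: 6.0
```

Call:
arm_command(series="5 0 1.5 0 255;5 0 2 0 255;5 0 2 0 255;5 0 3 0 255;5 0 3 0 255;5 0 3 0 255;4 0 3.5 0 255;4 0 4 0 255;4 0 4 0 255;3 0 4 0 255;3 0 4 0 255;2 0 4 0 255;1 0 4 0 255;1 0 4 0 255;0 0 0 0 255;0 0 0 0 255")

```text
time_s: 72.1
tool_pos: [0.4671, -0.2256, 0.0807]
tool_rot: [-180.0, 0.1, -3.0]
force: [0.3, -0.2, -2.8]
grip_width: 0.0259
grasp_force: 6.0
```

```bash
python3 - <<'E'
from h import *
o=st();im,o=snap('wrist','w33');tilt(im,o)
E
```

```text
{'time_s': 72.1, 'tool_pos': [0.467, -0.226, 0.081], 'tool_rot': [-179.973, 0.135, -2.958], 'force': [0.283, -0.171, -2.764], 'wrist_torque': [-0.016, 0.227, 0.006], 'grip_width': 0.026, 'grasp_force': 6.0}
0 [223. 209.] 5 [216. 199.] 10 [209. 189.] 15 [202. 179.] 20 [195. 170.] 25 [189. 160.] 30 [182. 150.] 35 [176. 141.] 40 [171. 132.] 45 [165. 123.] 50 [161. 114.] 55 [156. 105.] 60 [152.  97.] 65 [149.  89.] 70 [146.  82.] 
bright/sat [(75, np.int64(23), np.int64(56)), (130, np.int64(6), np.int64(124)), (135, np.int64(5), np.int64(163)), (165, np.int64(27), np.int64(158)), (195, np.int64(11), np.int64(113)), (210, np.int64(11), np.int64(141))]
```

Call:
arm_command(series="0 0 0 0 140;0 0 0 0 120;0 0 0 0 94;0 0 0 0 94;0 0 0 0 94;0 0 0 0 94;0 0 -10 0 94;0 0 -20 0 94;0 0 -25 0 94;0 0 -25 0 94;0 0 -25 0 94;0 0 -15 0 94;0 0 -10 0 94;0 0 0 0 94;0 0 0 0 94;0 0 0 0 94")

```text
time_s: 73.48
tool_pos: [0.4677, -0.2254, 0.2105]
tool_rot: [-180.0, 0.1, -2.9]
force: [0.5, 0.1, 0.0]
grip_width: 0.0549
grasp_force: 0.0
```

```bash
python3 - <<'E'
from h import *
o=st();im,o=snap('wrist','w34');htop(im,o,-.223)
E
```

```text
{'time_s': 73.483, 'tool_pos': [0.468, -0.225, 0.211], 'tool_rot': [-179.976, 0.099, -2.932], 'force': [0.455, 0.069, 0.035], 'wrist_torque': [0.013, 0.15, -0.046], 'grip_width': 0.055, 'grasp_force': 0.0}
sleeve [305, 168, 28, 14, 354] front-top edge [ 0.4869 -0.2272  0.108 ] width@.1 0.0254 -> TCP target [ 0.4934 -0.2276]
col [(130, 170), (133, 171), (136, 169), (139, 168), (142, 148), (145, 163), (148, 162), (151, 161), (154, 161), (157, 162), (160, 162), (163, 118), (166, 105), (169, 48), (172, 48), (175, 48), (178, 49), (181, 52), (184, 116), (187, 134), (190, 113), (193, 136), (196, 139), (199, 137), (202, 137), (205, 136), (208, 136), (211, 136), (214, 136), (217, 136), (220, 136), (223, 136), (226, 137), (229, 136), (232, 137), (235, 138), (238, 136), (241, 136)]
origin x 0.4577 [224.0, 194.0, 235.0, 229.0, 193.0, 186.0]
origin x 0.4677 [213.0, 185.0, 223.0, 217.0, 184.0, 178.0]
origin x 0.4777 [202.0, 175.0, 211.0, 204.0, 176.0, 170.0]
origin x 0.4877 [191.0, 166.0, 198.0, 192.0, 167.0, 162.0]
origin x 0.4977 [180.0, 156.0, 185.0, 179.0, 157.0, 153.0]
origin x 0.5077 [169.0, 146.0, 172.0, 165.0, 148.0, 145.0]
```

Call:
arm_command(series="6 0 0 0 94;8 0 0 0 94;3.5 0 5 0 94;0 0 20 0 94;0 0 20 0 94;0 0 25 0 94;0 0 25 0 94;0 0 20 0 94;0 0 10 0 94;0 0 5 0 94;0 0 0 0 94;0 0 0 0 255;0 0 0 0 255;0 0 0 0 255;0 0 0 0 255;0 0 0 0 255;0 0 0 0 255;0 0 0 0 255", squeeze=40)

```text
time_s: 75.03
tool_pos: [0.4862, -0.2266, 0.0821]
tool_rot: [-180.0, -0.1, -2.9]
force: [-0.2, -0.2, 3.9]
grip_width: 0.0256
grasp_force: 40.0
```

Call:
arm_command(series="0 0 -10 0 255;0 0 -20 0 255;0 0 -25 0 255;0 0 -25 0 255;0 0 -25 0 255;0 0 -25 0 255;0 0 -25 0 255;0 0 -25 0 255;0 0 -20 0 255;0 0 -12 0 255;0 0 -8 0 255;0 0 0 0 255")

```text
time_s: 76.03
tool_pos: [0.4862, -0.227, 0.3028]
tool_rot: [180.0, -0.1, -2.9]
force: [-0.3, 0.7, -0.9]
grip_width: 0.0259
grasp_force: 40.0
```

Call:
arm_command(series="-4 -10 0 0 255;-8 -20 0 0 255;-10 -30 0 0 255;-10 -35 0 0 255;-10 -35 0 0 255;-10 -35 0 0 255;-10 -35 0 0 255;-10 -35 0 0 255;-10 -35 0 0 255;-10 -35 0 0 255;-8 -30 0 0 255;-0.3 -20 0 0 255;0 -13 0 0 255;0 -6.4 0 0 255;0 0 0 -0.01 255;0 0 0 0 255;0 0 0 0 255;0 0 0 0 255")

```text
time_s: 77.53
tool_pos: [0.4052, 0.151, 0.3016]
tool_rot: [-180.0, -0.0, -2.5]
force: [-0.2, -0.2, -3.1]
grip_width: 0.0256
grasp_force: 40.0
```

```bash
python3 - <<'E'
from h import *
o=st();im,o=snap('wrist','w35');pegs(im,o)
g=cv2.cvtColor(im,cv2.COLOR_BGR2HSV)
print('held rows',[(r,int(g[r,290,2]),int(g[r,318,2])) for r in range(180,246,3)])
E
```

```text
{'time_s': 77.533, 'tool_pos': [0.405, 0.151, 0.302], 'tool_rot': [-179.999, -0.003, -2.509], 'force': [-0.206, -0.198, -3.073], 'wrist_torque': [-0.03, 0.093, -0.037], 'grip_width': 0.026, 'grasp_force': 40.0}
140 (np.int64(314), np.int64(337), np.float64(326.8)); 146 (np.int64(313), np.int64(341), np.float64(328.4)); 152 (np.int64(314), np.int64(341), np.float64(329.1)); 158 (np.int64(313), np.int64(341), np.float64(329.5)); 164 (np.int64(313), np.int64(340), np.float64(328.0)); 170 (np.int64(313), np.int64(316), np.float64(314.5)); 176 (np.int64(313), np.int64(318), np.float64(315.2)); 182 None; 
held rows [(180, 163, 214), (183, 239, 240), (186, 239, 240), (189, 239, 240), (192, 239, 240), (195, 239, 240), (198, 239, 239), (201, 240, 240), (204, 239, 240), (207, 239, 240), (210, 207, 144), (213, 113, 113), (216, 114, 114), (219, 112, 112), (222, 111, 112), (225, 195, 112), (228, 144, 112), (231, 142, 51), (234, 142, 49), (237, 136, 48), (240, 49, 48), (243, 49, 47)]
```

Call:
arm_command(series="0 -1.2 8 0 255;0 0 15 0 255;0 0 20 0 255;0 0 20 0 255;0 0 20 0 255;0 0 20 0 255;0 0 20 0 255;0 0 15 0 255;0 0 10 0 255;0 0 6 0 255;0 0 0 0 255;0 0 0 0 255")

```text
time_s: 78.58
tool_pos: [0.4051, 0.1537, 0.1479]
tool_rot: [-180.0, -0.0, -2.4]
force: [0.2, -0.1, -1.2]
grip_width: 0.0252
grasp_force: 40.0
```

```bash
python3 - <<'E'
from h import *
o=st();im,o=snap('wrist','w36');g=cv2.cvtColor(im,cv2.COLOR_BGR2HSV)
for r in(185,200,212,220,230):print(r,[int(v) for v in g[r,300:340,2]])
E
```

```text
{'time_s': 78.583, 'tool_pos': [0.405, 0.154, 0.148], 'tool_rot': [-179.986, -0.033, -2.366], 'force': [0.216, -0.092, -1.219], 'wrist_torque': [0.002, 0.069, 0.033], 'grip_width': 0.025, 'grasp_force': 40.0}
185 [239, 239, 240, 240, 240, 240, 239, 240, 239, 220, 163, 164, 148, 122, 125, 131, 136, 137, 140, 141, 142, 140, 139, 136, 131, 124, 143, 167, 166, 150, 125, 130, 134, 137, 136, 138, 138, 140, 143, 143]
200 [239, 239, 239, 239, 239, 240, 240, 240, 240, 224, 174, 163, 148, 123, 126, 131, 135, 138, 140, 143, 141, 140, 138, 136, 131, 124, 140, 164, 163, 163, 164, 163, 163, 163, 163, 163, 164, 163, 164, 164]
212 [107, 107, 107, 107, 107, 108, 108, 107, 108, 109, 108, 109, 110, 116, 126, 131, 135, 138, 141, 143, 143, 140, 139, 136, 131, 124, 116, 110, 109, 108, 107, 108, 108, 108, 107, 107, 108, 107, 107, 107]
220 [109, 109, 108, 107, 107, 108, 108, 108, 109, 109, 110, 110, 112, 118, 126, 131, 136, 138, 141, 144, 143, 139, 138, 135, 131, 123, 114, 109, 108, 109, 109, 108, 109, 108, 108, 108, 108, 109, 109, 108]
230 [197, 122, 102, 101, 93, 84, 85, 85, 86, 86, 86, 86, 100, 119, 126, 131, 135, 138, 141, 145, 142, 138, 137, 135, 130, 123, 105, 86, 84, 85, 84, 83, 83, 91, 103, 132, 192, 222, 222, 222]
```

Peg centred at col 319. Slide on.

Call:
arm_command(series="4 0.3 0 0 255;6 0 0 0 255;6 0 0 0 255;4 0 0 0 255;4 0 1.5 0 255;4 0 2 0 255;4 0 2 0 255;4 0 2 0 255;4 0 2 0 255;2 0 1 0 255;1 0 1 0 255;0 0 0 0 255;0 0 0 0 255")

```text
time_s: 79.72
tool_pos: [0.4466, 0.1515, 0.1357]
tool_rot: [180.0, 0.1, -2.4]
force: [-4.1, -0.6, 0.2]
grip_width: 0.0254
grasp_force: 42.3
```

Call:
arm_command(series="0 0 1 0 255;0 0 1 0 255;0 0 0 0 140;0 0 0 0 120;0 0 0 0 94;0 0 0 0 94;0 0 0 0 94;0 0 0 0 94;0 0 0 0 94;-5 0 0 0 94;-10 0 -1 0 94;-12 0 -1 0 94;-12 0 -1 0 94;-6 0 0 0 226;0 0 0 0 226;0 0 0 0 226;0 0 0 0 226;0 0 0 0 226;0 0 0 0 226;0 0 0 0 226")

```text
time_s: 81.38
tool_pos: [0.4032, 0.1533, 0.137]
tool_rot: [180.0, -0.0, -2.4]
force: [-1.1, -0.1, 1.0]
grip_width: 0.0164
grasp_force: 0.0
```

```bash
python3 - <<'E'
from h import *
o=st();im,o=snap('wrist','w37');hung(im,o,[.4607,.1507,.045])
E
```

```text
{'time_s': 81.383, 'tool_pos': [0.403, 0.153, 0.137], 'tool_rot': [179.993, -0.008, -2.381], 'force': [-1.061, -0.088, 0.989], 'wrist_torque': [-0.022, 0.112, -0.068], 'grip_width': 0.016, 'grasp_force': 0.0}
0 sleeve front top, strip top back, front [[317.0, 176.3], [316.7, 171.8], [316.8, 185.4]]
-0.008 sleeve front top, strip top back, front [[317.1, 194.6], [316.8, 196.1], [316.8, 209.5]]
280 [(112, 167), (116, 167), (120, 167), (124, 167), (128, 148), (132, 159), (136, 220), (140, 142), (144, 132), (148, 139), (152, 147), (156, 143), (160, 135), (164, 126), (168, 109), (172, 139), (176, 137), (180, 136), (184, 136), (188, 134), (192, 132), (196, 131), (200, 128), (204, 125), (208, 122), (212, 121), (216, 119), (220, 117), (224, 114), (228, 111)]
306 [(112, 169), (116, 167), (120, 167), (124, 167), (128, 146), (132, 149), (136, 103), (140, 67), (144, 68), (148, 70), (152, 69), (156, 71), (160, 67), (164, 64), (168, 63), (172, 53), (176, 47), (180, 49), (184, 112), (188, 137), (192, 137), (196, 140), (200, 229), (204, 115), (208, 116), (212, 137), (216, 140), (220, 139), (224, 228
[... 387 characters left out ...]
 (116, 152), (120, 152), (124, 149), (128, 147), (132, 136), (136, 69), (140, 67), (144, 68), (148, 70), (152, 72), (156, 72), (160, 71), (164, 69), (168, 65), (172, 59), (176, 49), (180, 49), (184, 114), (188, 131), (192, 139), (196, 139), (200, 223), (204, 159), (208, 114), (212, 125), (216, 140), (220, 141), (224, 183), (228, 227)]
350 [(112, 144), (116, 144), (120, 145), (124, 75), (128, 111), (132, 107), (136, 103), (140, 108), (144, 132), (148, 139), (152, 148), (156, 145), (160, 138), (164, 127), (168, 109), (172, 118), (176, 116), (180, 128), (184, 143), (188, 155), (192, 180), (196, 198), (200, 205), (204, 214), (208, 219), (212, 215), (216, 164), (220, 169), (224, 204), (228, 189)]
```

Call:
arm_command(series="0 0 3 0 226;5 0 2 0 226;8 0 0 0 226;8 0 0 0 226;5 0 0 0 226;3 0 0 0 226;2 0 0 0 226;2 0 0 0 226;2 0 0 0 226;2 0 0 0 226;2 0 0 0 226;2 0 0 0 226;0 0 0 0 226")

```text
time_s: 82.52
tool_pos: [0.438, 0.1519, 0.1314]
tool_rot: [179.9, 0.7, -2.3]
force: [-15.5, -0.4, 10.0]
grip_width: 0.01
grasp_force: 7.9
```

Call:
arm_command(series="1 0 0 0 226;0 0 0 0 226;-4 0 0 0 226;-6 0 0 0 226;-10 0 0 0 226;-15 0 0 0 226;-8 0 0 0 226;0 0 0 0 226;0 0 0 0 226")

```text
time_s: 83.27
tool_pos: [0.4021, 0.1536, 0.1324]
tool_rot: [-180.0, -0.1, -2.3]
force: [0.3, 0.1, 0.1]
grip_width: 0.0099
grasp_force: 0.0
```

```bash
python3 - <<'E'
from h import *
o=st();im,o=snap('wrist','w38');hung(im,o,[.4607,.1507,.045])
E
```

```text
{'time_s': 83.267, 'tool_pos': [0.402, 0.154, 0.132], 'tool_rot': [-179.951, -0.087, -2.324], 'force': [0.258, 0.077, 0.07], 'wrist_torque': [0.011, 0.148, -0.022], 'grip_width': 0.01, 'grasp_force': 0.0}
0 sleeve front top, strip top back, front [[317.6, 175.9], [317.4, 170.8], [317.4, 185.0]]
-0.008 sleeve front top, strip top back, front [[317.6, 194.7], [317.4, 196.1], [317.4, 210.2]]
280 [(112, 167), (116, 167), (120, 167), (124, 167), (128, 126), (132, 178), (136, 221), (140, 127), (144, 135), (148, 142), (152, 153), (156, 141), (160, 134), (164, 121), (168, 143), (172, 213), (176, 213), (180, 214), (184, 214), (188, 214), (192, 215), (196, 214), (200, 214), (204, 213), (208, 213), (212, 209), (216, 207), (220, 204), (224, 212), (228, 208)]
306 [(112, 168), (116, 167), (120, 167), (124, 167), (128, 126), (132, 161), (136, 74), (140, 66), (144, 70), (148, 69), (152, 70), (156, 68), (160, 65), (164, 63), (168, 61), (172, 109), (176, 120), (180, 145), (184, 144), (188, 130), (192, 225), (196, 225), (200, 225), (204, 225), (208, 225), (212, 225), (216, 224), (220, 224), (224, 224),
[... 387 characters left out ...]
116, 170), (120, 167), (124, 157), (128, 122), (132, 136), (136, 66), (140, 68), (144, 70), (148, 70), (152, 72), (156, 73), (160, 72), (164, 68), (168, 65), (172, 78), (176, 114), (180, 144), (184, 143), (188, 128), (192, 220), (196, 219), (200, 219), (204, 219), (208, 218), (212, 217), (216, 218), (220, 217), (224, 216), (228, 215)]
350 [(112, 146), (116, 146), (120, 139), (124, 79), (128, 121), (132, 104), (136, 101), (140, 126), (144, 135), (148, 142), (152, 153), (156, 142), (160, 134), (164, 124), (168, 127), (172, 218), (176, 218), (180, 216), (184, 217), (188, 216), (192, 216), (196, 216), (200, 217), (204, 205), (208, 207), (212, 198), (216, 189), (220, 191), (224, 185), (228, 182)]
```

Call:
arm_command(series="0 0 -10 0 226;0 0 -20 0 226;0 0 -25 0 226;0 0 -25 0 226;0 0 -25 0 226;0 0 -25 0 200;0 0 -25 0 150;0 0 -25 0 94;0 0 -25 0 94;5 10 -20 0 94;8 20 -15 0 94;10 30 -10 0 94;10 35 0 0 94;10 35 0 0 94;10 30 0 0 94;6 20 0 0 94;3 10 0 0 94;0 0 0 0 94;0 0 0 0 94")

```text
time_s: 84.9
tool_pos: [0.456, -0.0381, 0.3824]
tool_rot: [-180.0, -0.0, -2.4]
force: [-0.1, 0.2, 0.2]
grip_width: 0.055
grasp_force: 0.0
```

```bash
python3 - <<'E'
from h import *
o=st();im,o=snap('wrist','w40');s,_=snap('side','s40')
v=cv2.imread('pics/w32.png')
D=np.zeros((600,800,3),np.uint8)
D[:320,:800]=cv2.resize(im[80:240,40:440],(800,320))
a=cv2.resize(s[55:365,165:475],(280,280));D[320:,:280]=a
D[320:,280:640]=cv2.resize(v[10:190,360:640],(360,280))[:280]
cv2.imwrite('pics/final.png',D)
E
```

```text
{'time_s': 84.9, 'tool_pos': [0.456, -0.038, 0.382], 'tool_rot': [-179.962, -0.005, -2.354], 'force': [-0.129, 0.212, 0.207], 'wrist_torque': [0.038, 0.21, -0.001], 'grip_width': 0.055, 'grasp_force': 0.0}
```

View pics/final.png

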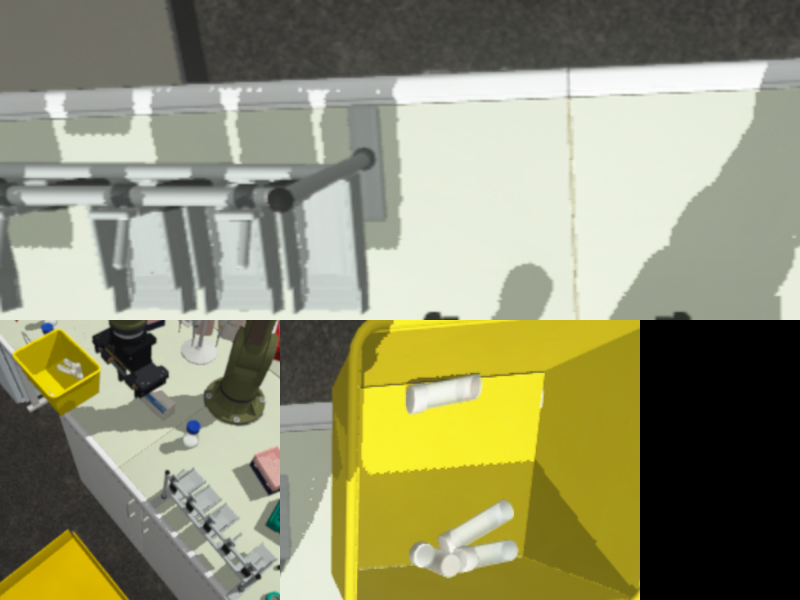

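The picture shows three pans hung level with their handle tops against the upper bar, all four vials in the bin, and a clear bench.

```bash
python3 -c "
from cell import env
print(env.sign_off())"
```

```text
the job is handed in; nothing more can be done
None
```

The job is handed in at about 85 s: all four vials are in the bin, and the three emptied pans hang on hooks 0, 1 and 2 with their handles against the rack's bars; `sign_off` gave no verdict.

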